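# Collect the battery packs from the case and the charging cradle for testing

## Robot

A 6-joint arm with a two-finger parallel gripper is mounted at the origin on a cart in front of the work surface, level with it; the furniture and walls round the work are solid. World frame = base frame: x ahead of the robot, y to its left, z up, the work surface at z = 0. Lengths are in m, angles in degrees, forces in N, time in s.
With the tool pointing down it reaches from about 0.4 to 0.825 m from the base axis. Payload 7 kg.
Tool frame: the origin (TCP) lies midway between the tips of the shut fingers; the grasp point (between the pads) lies r.pinch_z behind it (r.pinch_z is the distance from the TCP to the grasp point, in m); z points along the fingers, y is the line along which they close (so a half turn about z gives the same grasp; the last joint's range is limited). The gripper opens to 88 mm and grips with 3 to 60 N. Pads are 19 mm wide; open, the fingers measure 130 mm over their backs; the gripper's body (78 mm by 193 mm) begins 47 mm behind the grasp point.
Start: joints at [86.923, 20.546, 0.682, 0, -70.136, -16.507], TCP at [0.226, 0.636, 0.227] pointing down, gripper open.
Joint ranges: [-176.03, 176.03], [-82.01, 121.73], [-58.28, 71.71], [-173.87, 95.51], [-174.79, -0.11], [-173.66, 173.66]. Speed limits (degrees/s): [136.94, 136.94, 172.46, 180, 180, 180].

## Interface

Orientations are given as [roll, pitch, yaw] about the fixed x, y, z axes, in that order (R = Rz(yaw) Ry(pitch) Rx(roll)).
In Python, from plant import r, optics, job gives the robot as it stands.
- The arm moves only by the shell command python3 -m crank 'ROWS' [FORCE]. ROWS is JSON, a list of rows, each an object with "xyz": the shift along the tool's x, y, z in units of 30 mm (1.0 is 30 mm), a list of three; "delta_rot": the turn, a rotation vector about the tool's x, y, z in degrees, a list of three; "claw": the closure, from 0 (fully open) to 1 (shut). A call has 1 to 20 rows; each row is the pose to reach, as a shift and turn from the pose commanded when the call began, along the tool's axes at that moment; what a row does not reach only later rows make up. A row lasts 1/8 s, in which the tool goes at most 62.5 mm and 10.7 degrees, less where a joint would pass 70% of its speed; a pose out of reach is approached as far as the arm can. A call with a gripper value outside its range is refused whole. The fingers move at their own pace and stop on an object; FORCE is the grip in N (left out, the last holds). Time passes only in rows, so rows that repeat a pose let the fingers close. It gives the time, the measured TCP pose, the force, the opening and the grip force at its end, in the units of the state.
- r.get_state(): the state, without advancing time (a new reading comes with each control period).
- optics.capture(name): name is "scene" or "side" or "wrist"; returns a dict with "img" (480x640x3 uint8, blue, green, red), "fovy" (degrees; the focal length in pixels is half the picture's height over the tangent of half this angle, whatever the lens; pixels are square), "cx", "cy" (the principal point, pixels), "dist" ([k1, k2, p1, p2, k3] as OpenCV has them; the pictures are not rectified), "eye" and "rotation" of the camera in the world; the wrist camera has in their place "hand_eye" (4x4, takes a point from camera to tool coordinates, whose origin is the TCP and whose axes are the flange's). Camera axes: x right, y up, looking along -z (the intrinsics and any distortion apply to the point x, -y, -z); pixel columns grow to the right and rows downward; lengths in m; the calibration is good to about 2 mm. A picture is of the moment at which its call begins: read the wrist's pose just before it. There is no depth.
- job.close_job(): hands the job in; it is judged then, once.
The state is a dict: "time_s": time; "joints": joint angles; "qd": joint speeds; "joint_torque": joint torques, N m; "tcp_pos": TCP position; "eef_rot": TCP orientation; "contact_force": force on the tool from outside, world axes, zero at the start; "moment": the same for the moment, N m; "gripper_width": finger opening in m; "gripper_force": force on a finger pad.
Only numpy, scipy, OpenCV 4.12 (cv2) and the standard library are available. Lean on these libraries where they do the work, as an engineer would, in place of code of your own. Each camera call takes 0.05 s, during which the arm holds its last target. There are 200 camera calls.

## Task

Gather every battery pack on the aluminium tray for testing, lying down in a single layer: the one to three packs in the black clamshell case and the one clamped in the charging cradle. Swing the case lid right back past its balance point so that it stays open by itself before you lift its packs out; at the cradle swing the hold-down bar over and slide the pack towards the bar's side, clear of the contact hood, before lifting it. When both are empty, close the lid and lower the bar again, and do not shove the multimeter, tape roll, solder reel or flux tin about.

Things in the scene. Friction and masses are not known exactly. Their poses are not given: they have to be found in the camera images.
- case: Black clamshell case, fixed, base 125 (x) x 250 mm (y), rim 27 mm high, 50 mm with lid shut. Origin: centre of underside; x points to the hinge side (away from the robot). Foam floor at 8 mm; two foam ribs along x at y = -36 and +36 mm, 8 mm high, 6 mm wide, part three bays centred at y = -72, 0, +72 mm; each holds one pack, lying roughly along x, or none.
- lid_hinge (a point): Point on the lid's hinge axis, at the middle of the case's far rim, 27.5 mm above the desk; the axis runs along the case's y.
- lid_tab (a point): Grip point in the tab on the lid's front: tab 30 mm wide (along the hinge axis), 8 mm thick, standing 47 mm out of the lid's front edge. With the lid shut the point lies 154 mm in front of the hinge axis and 12 mm above it; it turns with the lid. Gripped by its 30 mm sides (fingers closing along the hinge axis) the tab turns between the pads, so the fingers may stay upright.
- case_lid (a joint): Lid angle in rad: 0 shut, 1.9 fully open, leaning back on its stop. The lid swings freely (200 g): below about 1.35 it falls shut, beyond it falls open and stays.
- cradle: Grey cradle, fixed. Origin: on the desk under the clamped pack's centre. Pack lies along x, contacts to +x, underside at 10 mm, top at 44. A contact hood at x = 26 to 68 mm (66 wide, top 58.5) overhangs the pack's last 16 mm with 2.5 mm of air; -x is open (bar's side). Guide walls: top at 20 mm, outer faces at y = -25 and +25. Slide the pack at least 18 mm to -x before lifting.
- bar_hinge (a point): Point on the hold-down bar's hinge axis, 50 mm above the desk, 30 mm towards -x and 80 mm towards +y from the cradle's origin; the axis runs along the cradle's x. The two hinge posts stand at y = 72 to 90 mm, up to 56 mm high.
- bar_end (a point): Grip point near the free end of the steel hold-down bar, which lies across the pack along the cradle's y: 20 mm wide (along the hinge axis), 8 mm thick. 147 mm from the hinge axis, 8 mm from the tip, 50 mm above the desk when down, 34 mm clear of the cradle's body. A lug under the bar stops the pack's front. Gripped by its 20 mm sides the bar turns between the pads.
- hold_bar (a joint): Bar angle in rad: 0 down across the pack, 2.0 swung over to the cradle's +y side, resting on its stop. It swings freely (120 g) and falls either way from about 1.55.
- tray: Shallow open aluminium tray, loose, 170 mm (its x) by 210 mm (its y), 18 mm high, walls and floor 3 mm. Origin: centre of its underside. A tall black pouch stands behind it to the left (world x above 0.60, y -0.25 to -0.02): keep clear. Room for four packs lying along its y in two rows of two (x = -35 and +35 mm, y = -48 and +48 mm).
- pack_1_mid (a point): Centre of a battery pack that starts in the case: grey and black block 84 mm (x, contact end at +x) by 38 mm (y) by 34 mm (z), edges rounded, 105 to 210 g; origin at its very centre. May be absent (then None from the start).
- pack_2_mid (a point): Centre of a battery pack that starts in the case: grey and black block 84 mm (x, contact end at +x) by 38 mm (y) by 34 mm (z), edges rounded, 105 to 210 g; origin at its very centre. May be absent (then None from the start).
- pack_3_mid (a point): Centre of a battery pack that starts in the case: grey and black block 84 mm (x, contact end at +x) by 38 mm (y) by 34 mm (z), edges rounded, 105 to 210 g; origin at its very centre. May be absent (then None from the start).
- pack_4_mid (a point): Centre of a battery pack that starts in the charging cradle: grey and black block 84 mm (x, contact end at +x) by 38 mm (y) by 34 mm (z), edges rounded, 105 to 210 g; origin at its very centre.
- meter: Orange multimeter, 152 x 78 x 46 mm, lying behind the cradle; bystander, origin under its centre.
- roll: Black tape roll, 58 mm across, 19 mm high, near the desk's front edge; bystander, origin under its centre.
- reel: Solder reel, 50 mm across, 38 mm high, behind the case; bystander, origin under its centre.
- round_tin: Round red-lidded tin, 51 mm across, 18 mm high, behind the tray; bystander, origin under its centre.
Things that resemble listed ones, but are neither listed nor needed, are in the scene too. Leave any orange look-alike of the part that bears pack_4_mid alone.

How it is judged (in metres and radians):
On the way, in this order (a step that is already met when the one before it is completed fails the run):
1. the case lid stands fully open by itself, let go (value of joint case_lid above 1.75 rad and distance between the grasp point and lid_tab above 0.04 m), for 0.3 s.
2. every pack lies on the tray (x of pack_1_mid in the frame of tray between -0.075 and 0.075 m and y of pack_1_mid in the frame of tray between -0.095 and 0.095 m and z of pack_1_mid in the frame of tray between 0 and 0.034 m and x of pack_2_mid in the frame of tray between -0.075 and 0.075 m and y of pack_2_mid in the frame of tray between -0.095 and 0.095 m and z of pack_2_mid in the frame of tray between 0 and 0.034 m and x of pack_3_mid in the frame of tray between -0.075 and 0.075 m and y of pack_3_mid in the frame of tray between -0.095 and 0.095 m and z of pack_3_mid in the frame of tray between 0 and 0.034 m and x of pack_4_mid in the frame of tray between -0.075 and 0.075 m and y of pack_4_mid in the frame of tray between -0.095 and 0.095 m and z of pack_4_mid in the frame of tray between 0 and 0.034 m), for 0.3 s.
At the end, for the whole second after the job is handed in: Every pack present lies at rest on the tray's floor, in one layer (centre less than 34 mm above the tray's underside and within 75 mm in x and 95 mm in y of the tray's centre); the case lid is shut and the hold-down bar is down (each within 0.06 rad) (all of step 2 and value of joint each of case_lid, hold_bar below 0.06 rad); the robot touches nothing.
It fails at once if the multimeter, tape roll, solder reel or flux tin is shoved more than 5 cm from its place (distance of any of meter, roll, reel, round_tin from where it was at the start of the episode above 0.05 m).
Of pack_1, pack_2, pack_3 only 1 to 3 are there at a start; the rules pass over those that are not, and their reading is None.
At some moment in a run one of tray may be knocked a few centimetres aside while the robot is not near it.
Once in a run the grip may slacken for a moment while it holds something.
It also fails if it takes over 210 s, if anything falls off the work surface, if the arm or the gripper's body presses on something with over 40 N, if the wrist force passes 120 N, or if a joint passes its speed limit or range.

## Working session

There is one attempt and no reset: what is moved stays moved. The work goes in short steps, Python scripts to look and compute and a shell command to move; the robot and the scene stay as the last step left them, time stands still between calls to the robot, and variables do not carry over. Pictures are saved under pics/ and viewed, at most 18 in all, crops included, and the job is handed in when it is done.

```bash
ls; mkdir -p pics; python3 - <<'E'
from plant import r, optics, job
import cv2
print(r.get_state(), r.pinch_z)
for n in("scene","side"):
    c=optics.capture(n); cv2.imwrite(f"pics/{n}0.png",c["img"]); print({k:v for k,v in c.items() if k!="img"})
E
```

```text
pics
{'time_s': 0.0, 'joints': array([ 8.69213077e+01,  2.05926619e+01,  6.31087320e-01, -2.22386895e-02,
       -7.01374047e+01, -1.65057825e+01]), 'qd': array([ 0.02979145, -0.04780031,  0.05940163,  0.00717417, -0.09312215,
        0.0282875 ]), 'joint_torque': array([ 1.22572428e-04, -5.82719564e+01,  2.93043441e+01,  6.99671432e+00,
        6.76073789e-03, -1.74824168e-04]), 'tcp_pos': array([0.2261161 , 0.63543807, 0.2255818 ]), 'eef_rot': array([ 1.79899160e+02, -8.08033545e-03, -1.95920417e+01]), 'contact_force': array([ 0.23530655,  0.80439248, -0.29477018]), 'moment': array([-0.00017488,  0.02383891, -0.02082187]), 'gripper_force': 0.0, 'gripper_width': 0.08760260209925848} 0.0188
{'fovy': 51.52993305654402, 'cx': 319.39101413392626, 'cy': 245.3437105616221, 'dist': array([-0.08679604,  0.        ,  0.        ,  0.        ,  0.        ]), 'eye': array([ 0.8656274 , -0.39776759,  1.06812548]), 'rotation': array([27.5422729 , -0.48225659, 42.82223883])}
{'fovy': 43.10848542862692, 'cx': 330.33441210857455, 'cy': 233.10296939085066, 'dist': array([0.01056529, 0.        , 0.        , 0.        , 0.        ]), 'eye': array([0.99798883, 0.82381051, 1.27220999]), 'rotation': array([ 38.44193319,   0.72871056, 147.78520306])}
```

View pics/scene0.png

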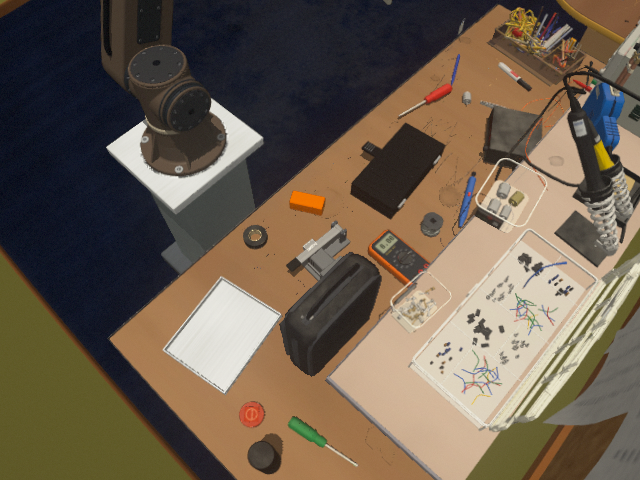

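View pics/side0.png

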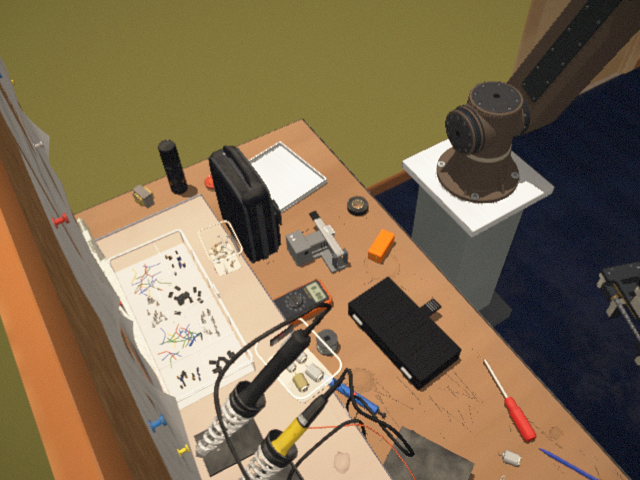

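Scene picture: case at (398,170) with its tab at (371,148); cradle with bar at (320,250); tray at (222,333). Orange look-alike block at (307,203) (decoy) and a black pouch at (332,313) (not the case). Clamped pack is the one in the cradle at about (322,243). The side view agrees: case (405,330), tab (431,307), cradle (318,245), tray (287,178).

```bash
cat > h.py <<'E'
import numpy as np, cv2
from scipy.spatial.transform import Rotation as Ro
from plant import r, optics
def cam(n):
    s=r.get_state(); c=optics.capture(n)
    if n=="wrist":
        T=np.eye(4); T[:3,:3]=Ro.from_euler("xyz",s["eef_rot"],degrees=True).as_matrix(); T[:3,3]=s["tcp_pos"]
        T=T@np.array(c["hand_eye"]); c["R"],c["o"]=T[:3,:3],T[:3,3]
    else: c["R"]=Ro.from_euler("xyz",c["rotation"],degrees=True).as_matrix(); c["o"]=np.array(c["eye"])
    f=240/np.tan(np.radians(c["fovy"]/2)); c["K"]=np.array([[f,0,c["cx"]],[0,f,c["cy"]],[0,0,1]]); return c
def rays(c,px):
    u=cv2.undistortPoints(np.array(px,float).reshape(-1,1,2),c["K"],c["dist"]).reshape(-1,2)
    d=np.c_[u[:,0],-u[:,1],-np.ones(len(u))]@c["R"].T; return d/np.linalg.norm(d,axis=1)[:,None]
def onz(c,px,z):
    d=rays(c,px); return c["o"]+d*((z-c["o"][2])/d[:,2])[:,None]
def tri(c1,p1,c2,p2):
    A=0;b=0;D=[rays(c1,[p1])[0],rays(c2,[p2])[0]];O=[c1["o"],c2["o"]]
    for d,o in zip(D,O): P=np.eye(3)-np.outer(d,d);A=A+P;b=b+P@o
    x=np.linalg.solve(A,b); return x,[np.linalg.norm(np.cross(d,x-o)) for d,o in zip(D,O)]
def proj(c,X):
    p=(np.atleast_2d(X)-c["o"])@c["R"]; p=p*[1,-1,-1]
    return cv2.projectPoints(p,np.zeros(3),np.zeros(3),c["K"],c["dist"])[0].reshape(-1,2)
def tool(target,pinch=True):
    "shift (units of 30mm in tool axes) from current tcp to put grasp point at target"
    s=r.get_state();R=Ro.from_euler("xyz",s["eef_rot"],degrees=True).as_matrix()
    t=np.array(target,float)-s["tcp_pos"]-0
    v=R.T@t
    if pinch: v[2]+=r.pinch_z
    return np.round(v/.03,2)
E
python3 - <<'E'
from h import *
np.set_printoptions(precision=4,suppress=True)
S=cam("scene");D=cam("side")
def poly(c,m,name):
    for k in cv2.findContours(m,0,2)[0]:
        if cv2.contourArea(k)>1500:
            q=cv2.approxPolyDP(k,0.02*cv2.arcLength(k,True),True).reshape(-1,2)
            b=cv2.boxPoints(cv2.minAreaRect(k)); print(name,cv2.contourArea(k),q.tolist())
for n,c,b in (("S",S,(150,265,290,400)),("D",D,(240,140,335,220))):
    m=np.zeros((480,640),np.uint8);x0,y0,x1,y1=b
    g=c["img"];v=(g.min(2)>150).astype(np.uint8)*255; m[y0:y1,x0:x1]=v[y0:y1,x0:x1]; poly(c,m,n+" tray")
for n,c,b in (("S",S,(345,115,455,225)),("D",D,(340,270,470,395))):
    m=np.zeros((480,640),np.uint8);x0,y0,x1,y1=b
    v=(c["img"].max(2)<60).astype(np.uint8)*255; m[y0:y1,x0:x1]=v[y0:y1,x0:x1]; poly(c,m,n+" case")
a=cv2.resize(S["img"][100:290,280:460],None,fx=3,fy=3,interpolation=2)
b=cv2.resize(D["img"][195:395,280:480],None,fx=2.85,fy=2.85,interpolation=2)[:570]
cv2.imwrite("pics/c1.png",a)
cv2.imwrite("pics/c2.png",b)
print(a.shape,b.shape)
E
```

```text
S tray 6981.5 [[220, 277], [163, 350], [224, 392], [280, 314]]
D tray 2463.0 [[279, 141], [282, 146], [251, 164], [280, 209], [326, 178]]
S case 4469.0 [[406, 123], [381, 150], [362, 147], [374, 158], [352, 183], [353, 195], [390, 218], [444, 146]]
D case 6067.0 [[388, 277], [349, 314], [419, 389], [460, 349], [428, 317], [440, 306], [418, 308]]
(570, 540, 3) (570, 570, 3)
```

View pics/c1.png

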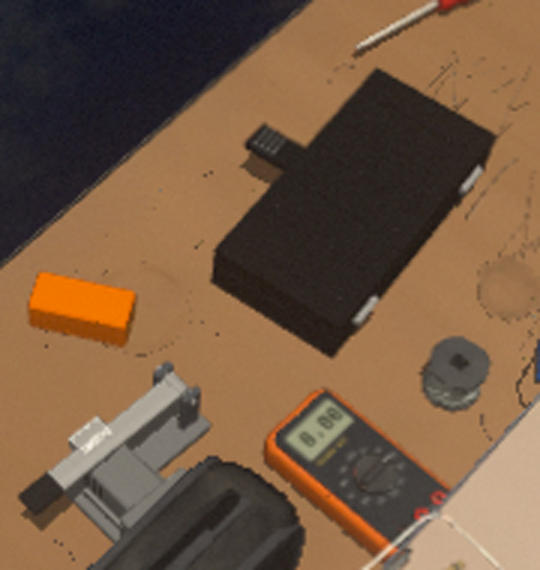

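View pics/c2.png

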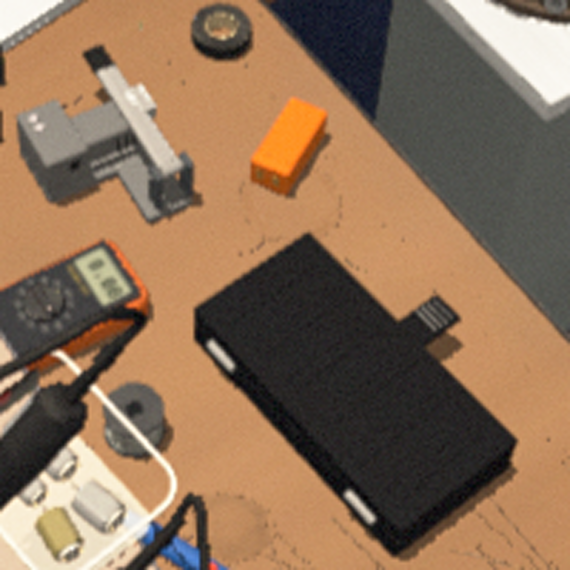

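The crops confirm the choice: case with tab at c1 (265,140), cradle with grey bar from hinge posts c1 (178,390) to dark tip (40,495), grey pack beneath it; the orange block is separate on the desk, and it is left alone.

```bash
python3 - <<'E'
from h import *
np.set_printoptions(precision=4,suppress=True)
S=cam("scene");D=cam("side")
s=lambda l:np.array(l,float)/3+[280,100]
d=lambda l:np.array(l,float)/2.85+[280,195]
cs=s([[377,69],[494,136],[217,252],[345,328]]); cd=d([[516,440],[395,527],[309,235],[196,310]])
print("case top S",onz(S,cs,.05)[:,:2].tolist());print("D",onz(D,cd,.05)[:,:2].tolist())
for a,b in zip(cs,cd): print(tri(S,a,D,b))
print("tab", onz(S,s([[270,142]]),.0435),onz(D,d([[436,315]]),.0435), tri(S,s([[270,142]])[0],D,d([[436,315]])[0]))
print("bar tip corners S",onz(S,s([[20,492],[43,512],[52,471] ]),.054)," D",onz(D,d([[86,53],[103,45]]),.054))
print("bar mid", onz(S,s([[36,492],[172,383]]),.054),onz(D,d([[95,50],[168,163]]),.054))
print("hood top D",onz(D,d([[18,110],[58,100],[84,130],[44,162]]),.0585))
print("tray S", onz(S,[[220,277], [163, 350], [224, 392], [280, 314]],.018),onz(D,[[279,142],[326,178],[280,209]],.018))
E
```

```text
case top S [[0.42857942203486754, 0.4264811629395056], [0.5497996372953754, 0.4373818422634616], [0.4541796656877133, 0.17873730157247808], [0.57757058754351, 0.19373339545149354]]
D [[0.42559099394223177, 0.43094526382864196], [0.5491826462890808, 0.43825589109782914], [0.4487067563960815, 0.18703666184337775], [0.570513079483709, 0.19750198086849413]]
(array([0.4255, 0.4299, 0.0464]), [np.float64(0.001428310714058942), np.float64(0.0014283107140589978)])
(array([0.5493, 0.4381, 0.0493]), [np.float64(0.00031139632818044595), np.float64(0.00031139632818027655)])
(array([0.4483, 0.1836, 0.0426]), [np.float64(0.0026729668188721486), np.float64(0.0026729668188722687)])
(array([0.5731, 0.1963, 0.047 ]), [np.float64(0.0034662559449993415), np.float64(0.0034662559449993705)])
tab [[0.4093 0.3014 0.0435]] [[0.4042 0.305  0.0435]] (array([0.4054, 0.3041, 0.0406]), [np.float64(0.0023655743266342557), np.float64(0.0023655743266342024)])
bar tip corners S [[ 0.4907 -0.0893  0.054 ]
 [ 0.5149 -0.0893  0.054 ]
 [ 0.4961 -0.0602  0.054 ]]  D [[ 0.5052 -0.0867  0.054 ]
 [ 0.487  -0.0865  0.054 ]]
bar mid [[ 0.4995 -0.0811  0.054 ]
 [ 0.5113  0.059   0.054 ]] [[ 0.4963 -0.0853  0.054 ]
 [ 0.5099  0.0605  0.054 ]]
hood top D [[ 0.5927 -0.0591  0.0585]
 [ 0.5568 -0.0496  0.0585]
 [ 0.5547 -0.0076  0.0585]
 [ 0.6023  0.0037  0.0585]]
tray S [[ 0.3882 -0.2073  0.018 ]
 [ 0.4262 -0.4088  0.018 ]
 [ 0.5888 -0.3781  0.018 ]
 [ 0.5529 -0.1763  0.018 ]] [[ 0.4243 -0.4051  0.018 ]
 [ 0.3845 -0.2028  0.018 ]
 [ 0.5513 -0.1723  0.018 ]]
```

Measured: case centre about (0.500, 0.311) with yaw 5.5°, and tab (0.408, 0.303), which fits the hinge geometry. Cradle origin about (0.535, -0.015), yaw -5°. Tray centre about (0.4875, -0.2905), yaw 10.7°, and its sizes check out. I'll move above the tab.

```bash
python3 - <<'E'
from h import *
print(tool([.408,.3025,.16]))
E
```

```text
[9.43 8.43 2.84]
```

```bash
python3 -m crank '[{"xyz":[3,2.7,0],"delta_rot":[0,0,-10],"claw":0},{"xyz":[5,4.5,0.5],"delta_rot":[0,0,-18],"claw":0},{"xyz":[7,6.3,1.5],"delta_rot":[0,0,-25],"claw":0},{"xyz":[9.43,8.43,2.84],"delta_rot":[0,0,-25],"claw":0},{"xyz":[9.43,8.43,2.84],"delta_rot":[0,0,-25],"claw":0},{"xyz":[9.43,8.43,2.84],"delta_rot":[0,0,-25],"claw":0},{"xyz":[9.43,8.43,2.84],"delta_rot":[0,0,-25],"claw":0},{"xyz":[9.43,8.43,2.84],"delta_rot":[0,0,-25],"claw":0},{"xyz":[9.43,8.43,2.84],"delta_rot":[0,0,-25],"claw":0}]' 30
python3 - <<'E'
from h import *
W=cam("wrist"); cv2.imwrite("pics/w1.png",W["img"]); s=r.get_state();print(s["tcp_pos"],s["eef_rot"],W["o"])
print(proj(W,[[.408,.3025,.0435],[.427,.429,.05],[.45,.183,.05]]), tool([.408,.3025,.0395]))
E
```

```text
time_s: 1.42
tcp_pos: [0.4082, 0.304, 0.1419]
eef_rot: [-179.9, -0.1, 5.4]
contact_force: [-0.6, -0.6, -0.1]
gripper_width: 0.0877
gripper_force: 0.0
[0.4080478  0.30417061 0.14190286] [-1.79949110e+02 -4.76298589e-02  5.47493378e+00] [0.48241147 0.31149368 0.29998013]
[[323.81606436 238.81910488]
 [124.93770871 194.18519514]
 [521.00654538 194.80704329]] [-0.01  0.06  4.04]
```

View pics/w1.png

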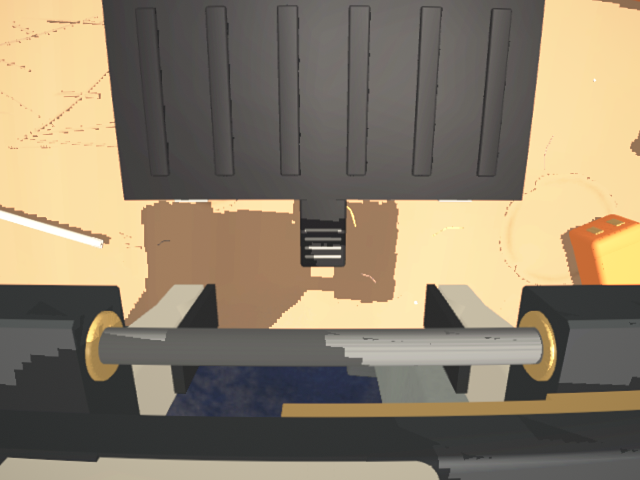

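The wrist view shows the tab at (323,232), rows 200–265, and the lid's front corners at (124,198) and (523,198). The predicted grip pixel (324,239) falls on the tab, so I descend and grip.

```bash
python3 -m crank '[{"xyz":[0,0,2],"delta_rot":[0,0,0],"claw":0},{"xyz":[0,0,3.5],"delta_rot":[0,0,0],"claw":0},{"xyz":[0,0,4],"delta_rot":[0,0,0],"claw":0},{"xyz":[0,0.05,4.04],"delta_rot":[0,0,0],"claw":0},{"xyz":[0,0.05,4.04],"delta_rot":[0,0,0],"claw":1},{"xyz":[0,0.05,4.04],"delta_rot":[0,0,0],"claw":1},{"xyz":[0,0.05,4.04],"delta_rot":[0,0,0],"claw":1},{"xyz":[0,0.05,4.04],"delta_rot":[0,0,0],"claw":1},{"xyz":[0,0.05,4.04],"delta_rot":[0,0,0],"claw":1},{"xyz":[0,0.05,4.04],"delta_rot":[0,0,0],"claw":1}]' 20
python3 - <<'E'
from h import *
print(tool([.408,.3025,.0395]))
# arc shifts in units: tool x forward, z down
for a in range(0,106,7):
    t=np.radians(a)+np.arctan2(12,154); R=.1545
    print(a, np.round([(-R*np.cos(t)+.154)/.03, -(R*np.sin(t)-.012)/.03],2))
E
```

```text
time_s: 2.72
tcp_pos: [0.4082, 0.3013, 0.0202]
eef_rot: [180.0, 0.0, 5.4]
contact_force: [-0.0, 0.5, -0.3]
gripper_width: 0.0331
gripper_force: 0.0
[-0.   -0.04 -0.02]
0 [-0. -0.]
7 [ 0.09 -0.62]
14 [ 0.25 -1.23]
21 [ 0.48 -1.81]
28 [ 0.79 -2.36]
35 [ 1.16 -2.87]
42 [ 1.59 -3.33]
49 [ 2.07 -3.74]
56 [ 2.59 -4.08]
63 [ 3.16 -4.36]
70 [ 3.75 -4.56]
77 [ 4.37 -4.69]
84 [ 4.99 -4.75]
91 [ 5.62 -4.73]
98 [ 6.24 -4.63]
105 [ 6.85 -4.46]
```

```bash
python3 -m crank '[{"xyz":[0,0,0],"delta_rot":[0,0,0],"claw":1},{"xyz":[0,0,0],"delta_rot":[0,0,0],"claw":1},{"xyz":[0,0,0],"delta_rot":[0,0,0],"claw":1},{"xyz":[0.09,0,-0.62],"delta_rot":[0,0,0],"claw":1},{"xyz":[0.25,0,-1.23],"delta_rot":[0,0,0],"claw":1},{"xyz":[0.48,0,-1.81],"delta_rot":[0,0,0],"claw":1}]'
```

```text
time_s: 3.48
tcp_pos: [0.4231, 0.3041, 0.0752]
eef_rot: [-179.9, -0.1, 5.4]
contact_force: [5.2, 4.3, -5.2]
gripper_width: 0.0298
gripper_force: 20.0
```

```bash
python3 -m crank '[{"xyz":[0.31,0,-0.55],"delta_rot":[0,0,0],"claw":1},{"xyz":[0.68,0,-1.06],"delta_rot":[0,0,0],"claw":1},{"xyz":[1.11,0,-1.52],"delta_rot":[0,0,0],"claw":1},{"xyz":[1.59,0,-1.93],"delta_rot":[0,0,0],"claw":1},{"xyz":[2.11,0,-2.27],"delta_rot":[0,0,0],"claw":1},{"xyz":[2.68,0,-2.55],"delta_rot":[0,0,0],"claw":1},{"xyz":[3.27,0,-2.75],"delta_rot":[0,0,0],"claw":1},{"xyz":[3.89,0,-2.88],"delta_rot":[0,0,0],"claw":1},{"xyz":[4.51,0,-2.94],"delta_rot":[0,0,0],"claw":1},{"xyz":[5.14,0,-2.92],"delta_rot":[0,0,0],"claw":1},{"xyz":[5.76,0,-2.82],"delta_rot":[0,0,0],"claw":1},{"xyz":[6.2,0,-2.72],"delta_rot":[0,0,0],"claw":1},{"xyz":[6.2,0,-2.72],"delta_rot":[0,0,0],"claw":1},{"xyz":[6.2,0,-2.72],"delta_rot":[0,0,0],"claw":1}]'
```

```text
time_s: 5.22
tcp_pos: [0.6085, 0.3216, 0.1557]
eef_rot: [-179.9, -0.1, 5.4]
contact_force: [1.1, 5.5, -1.3]
gripper_width: 0.0296
gripper_force: 20.0
```

```bash
python3 -m crank '[{"xyz":[0,0,0],"delta_rot":[0,0,0],"claw":0},{"xyz":[0,0,0],"delta_rot":[0,0,0],"claw":0},{"xyz":[0,0,0],"delta_rot":[0,0,0],"claw":0},{"xyz":[0,0,0],"delta_rot":[0,0,0],"claw":0},{"xyz":[0,0,-1.5],"delta_rot":[0,0,0],"claw":0},{"xyz":[0,0,-3],"delta_rot":[0,0,0],"claw":0},{"xyz":[-2,0,-3.2],"delta_rot":[0,0,0],"claw":0},{"xyz":[-4,0,-3.2],"delta_rot":[0,0,0],"claw":0},{"xyz":[-6.1,0,-3.2],"delta_rot":[0,0,0],"claw":0},{"xyz":[-6.1,0,-3.2],"delta_rot":[0,0,0],"claw":0},{"xyz":[-6.1,0,-3.2],"delta_rot":[0,0,0],"claw":0},{"xyz":[-6.1,0,-3.2],"delta_rot":[0,0,0],"claw":0}]'
python3 - <<'E'
from h import *
W=cam("wrist"); cv2.imwrite("pics/w2.png",W["img"])
E
```

```text
time_s: 6.72
tcp_pos: [0.4263, 0.3032, 0.2519]
eef_rot: [180.0, -0.0, 5.4]
contact_force: [0.3, -0.1, -1.1]
gripper_width: 0.0877
gripper_force: 0.0
```

View pics/w2.png

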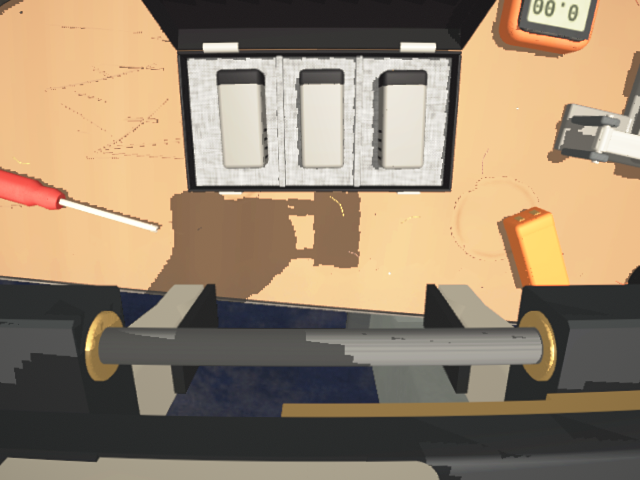

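The wrist view shows the lid open and three packs in the bays. Their top faces are centred near (241,118), (322,118) and (405,118), all lying along case x.

```bash
python3 - <<'E'
from h import *
np.set_printoptions(precision=4,suppress=True)
W=cam("wrist")
for n,(a,b) in {"L":(219,264),"C":(300,344),"R":(384,427)}.items():
    P=onz(W,[[a,118],[b,118],[(a+b)/2,69],[(a+b)/2,167]],.042); print(n,P[:,:2].mean(0),P[:2].mean(0)[:2],P[2:].mean(0)[:2],np.linalg.norm(P[0]-P[1]),np.linalg.norm(P[2]-P[3]))
    print(tool([*P[:,:2].mean(0),.15]))
c=onz(W,[[180,52],[460,50],[452,190],[190,190]],.027); print("rim",c[:,:2],c.mean(0))
S=cam("scene"); m=np.zeros((480,640),np.uint8); m[265:400,150:290]=(S["img"].min(2)>150)[265:400,150:290]*255
k=max(cv2.findContours(m,0,2)[0],key=cv2.contourArea); q=onz(S,cv2.boxPoints(cv2.minAreaRect(k)),.018); print(q[:,:2],q.mean(0))
print("tin",onz(S,[[252,413]],.018))
cv2.imwrite("pics/tray_ref.png",S["img"])
E
```

```text
L [0.4948 0.3786] [0.4954 0.3786] [0.4943 0.3786] 0.039092614140776395 0.08241433709909814
[ 2.51 -2.3   4.01]
C [0.5011 0.3092] [0.5016 0.3093] [0.5005 0.3092] 0.037983787197738046 0.08215847749946882
[2.5  0.02 4.01]
R [0.5081 0.2372] [0.5086 0.2373] [0.5075 0.2371] 0.03740279907005142 0.08246685623277752
[2.51 2.43 4.01]
rim [[0.5467 0.4379]
 [0.571  0.1949]
 [0.4483 0.1808]
 [0.4253 0.4272]] [0.4978 0.3102 0.027 ]
[[ 0.4237 -0.4102]
 [ 0.3723 -0.1954]
 [ 0.5538 -0.1738]
 [ 0.5911 -0.3812]] [ 0.4852 -0.2902  0.018 ]
tin [[ 0.6619 -0.3676  0.018 ]]
```

```bash
python3 -m crank '[{"xyz":[1.25,1.2,2],"delta_rot":[0,0,0],"claw":0.386},{"xyz":[2.51,2.43,4],"delta_rot":[0,0,0],"claw":0.386},{"xyz":[2.51,2.43,5.5],"delta_rot":[0,0,0],"claw":0.386},{"xyz":[2.51,2.43,6.3],"delta_rot":[0,0,0],"claw":0.386},{"xyz":[2.51,2.43,6.3],"delta_rot":[0,0,0],"claw":0.386},{"xyz":[2.51,2.43,6.3],"delta_rot":[0,0,0],"claw":0.386},{"xyz":[2.51,2.43,6.3],"delta_rot":[0,0,0],"claw":0.386}]' 30
python3 - <<'E'
from h import *
print(tool([.5081,.2372,.045]))
E
```

```text
time_s: 7.75
tcp_pos: [0.5083, 0.2387, 0.065]
eef_rot: [-179.9, -0.2, 5.5]
contact_force: [-0.0, -0.4, -0.6]
gripper_width: 0.0536
gripper_force: 0.0
[-0.01  0.05  1.29]
```

```bash
python3 -m crank '[{"xyz":[0,0.05,0.8],"delta_rot":[0,0,0],"claw":0.386},{"xyz":[0,0.05,1.3],"delta_rot":[0,0,0],"claw":0.386},{"xyz":[0,0.05,1.3],"delta_rot":[0,0,0],"claw":0.386},{"xyz":[0,0.05,1.3],"delta_rot":[0,0,0],"claw":0.7},{"xyz":[0,0.05,1.3],"delta_rot":[0,0,0],"claw":0.7},{"xyz":[0,0.05,1.3],"delta_rot":[0,0,0],"claw":0.7},{"xyz":[0,0.05,1.3],"delta_rot":[0,0,0],"claw":0.7},{"xyz":[0,0.05,1.3],"delta_rot":[0,0,0],"claw":0.7},{"xyz":[0,0.05,-0.5],"delta_rot":[0,0,0],"claw":0.7},{"xyz":[0,0.05,-2],"delta_rot":[0,0,0],"claw":0.7},{"xyz":[0,0.05,-3],"delta_rot":[0,0,0],"claw":0.7},{"xyz":[0,0.05,-3],"delta_rot":[0,0,0],"claw":0.7}]' 30
```

```text
time_s: 9.25
tcp_pos: [0.5084, 0.2368, 0.1556]
eef_rot: [-179.8, -0.2, 5.4]
contact_force: [0.7, 0.5, -1.7]
gripper_width: 0.0373
gripper_force: 30.0
```

```bash
python3 - <<'E'
from h import *
print(r.get_state()["joints"])
for p in ([.46,.1,.17],[.46,-.1,.17],[.47,-.33,.17],[.5453,-.3323,.14]): print(tool(p))
E
```

```text
[ 4.49779766e+01  1.30366737e+01 -1.97929618e+01  1.71740472e-02
 -5.69087279e+01  5.04325904e+01]
[-2.04  4.38  0.13]
[-2.67 11.02  0.11]
[-3.06 18.69  0.08]
[-0.57 19.    1.09]
```

```bash
python3 -m crank '[{"xyz":[-1,2,0.1],"delta_rot":[0,0,0],"claw":0.7},{"xyz":[-2,4,0.1],"delta_rot":[0,0,8],"claw":0.7},{"xyz":[-2.3,6,0.1],"delta_rot":[0,0,17],"claw":0.7},{"xyz":[-2.5,8,0.1],"delta_rot":[0,0,26],"claw":0.7},{"xyz":[-2.6,10,0.1],"delta_rot":[0,0,35],"claw":0.7},{"xyz":[-2.7,12,0.1],"delta_rot":[0,0,44],"claw":0.7},{"xyz":[-2.8,14,0.1],"delta_rot":[0,0,53],"claw":0.7},{"xyz":[-2.9,16,0.1],"delta_rot":[0,0,62],"claw":0.7},{"xyz":[-3.0,17.5,0.1],"delta_rot":[0,0,71],"claw":0.7},{"xyz":[-3.06,18.7,0.1],"delta_rot":[0,0,80],"claw":0.7},{"xyz":[-2,18.9,0.1],"delta_rot":[0,0,84.7],"claw":0.7},{"xyz":[-0.57,19,1.09],"delta_rot":[0,0,84.7],"claw":0.7},{"xyz":[-0.57,19,1.09],"delta_rot":[0,0,84.7],"claw":0.7},{"xyz":[-0.57,19,1.09],"delta_rot":[0,0,84.7],"claw":0.7},{"xyz":[-0.57,19,1.09],"delta_rot":[0,0,84.7],"claw":0.7}]'
python3 - <<'E'
from h import *
W=cam("wrist"); cv2.imwrite("pics/w3.png",W["img"]); 
x=np.array([.983,.186,0]);y=np.array([-.186,.983,0]);o=np.array([.4865,-.2905,0.018])
print(tool([.5453,-.3323,.042]),proj(W,[o+a*.085*x+b*.105*y for a,b in((1,1),(1,-1),(-1,-1),(-1,1))]))
E
```

```text
time_s: 11.12
tcp_pos: [0.5437, -0.3331, 0.1208]
eef_rot: [-180.0, -0.0, -79.3]
contact_force: [0.6, -0.4, -1.4]
gripper_width: 0.0377
gripper_force: 30.0
[-0.02 -0.05  3.26] [[272.68119143 430.83200348]
 [260.89101642 155.75231803]
 [529.08393132 156.79982606]
 [489.42644    428.82330158]]
```

View pics/w3.png

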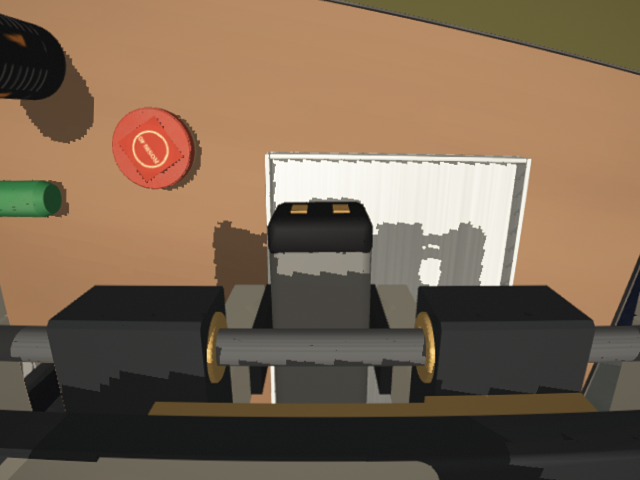

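The wrist view shows the tray's far corners at (267,153) and (530,158), within 3 mm of prediction. The pack is held square, the tin at (151,148) is clear, so I lower and release.

```bash
python3 -m crank '[{"xyz":[0,0,1.2],"delta_rot":[0,0,0],"claw":0.7},{"xyz":[0,0,2.2],"delta_rot":[0,0,0],"claw":0.7},{"xyz":[0,0,2.9],"delta_rot":[0,0,0],"claw":0.7},{"xyz":[0,0,3.27],"delta_rot":[0,0,0],"claw":0.7},{"xyz":[0,0,3.27],"delta_rot":[0,0,0],"claw":0.7},{"xyz":[0,0,3.27],"delta_rot":[0,0,0],"claw":0.7}]'
```

```text
time_s: 11.92
tcp_pos: [0.545, -0.3334, 0.0235]
eef_rot: [-179.9, -0.1, -79.3]
contact_force: [-0.6, 0.2, -1.3]
gripper_width: 0.0378
gripper_force: 30.0
```

```bash
python3 -m crank '[{"xyz":[0,0,0.08],"delta_rot":[0,0,0],"claw":0.7},{"xyz":[0,0,0.08],"delta_rot":[0,0,0],"claw":0.4},{"xyz":[0,0,0.08],"delta_rot":[0,0,0],"claw":0.4},{"xyz":[0,0,0.08],"delta_rot":[0,0,0],"claw":0.4},{"xyz":[0,0,-1],"delta_rot":[0,0,0],"claw":0.4},{"xyz":[0,0,-3],"delta_rot":[0,0,0],"claw":0.4},{"xyz":[0,0,-4],"delta_rot":[0,0,0],"claw":0.4},{"xyz":[0,0,-4],"delta_rot":[0,0,0],"claw":0.4}]'
python3 - <<'E'
from h import *
for p in ([.47,-.33,.17],[.46,-.1,.17],[.46,.1,.17],[.5011,.3092,.12]): print(tool(p))
E
```

```text
time_s: 12.92
tcp_pos: [0.546, -0.3337, 0.1458]
eef_rot: [-179.7, -0.2, -79.3]
contact_force: [0.3, 0.6, -0.6]
gripper_width: 0.0521
gripper_force: 0.0
[-0.59  2.46 -0.2 ]
[-8.18  1.36 -0.21]
[-14.73   0.12  -0.23]
[-21.34  -2.52   1.43]
```

```bash
python3 -m crank '[{"xyz":[-0.6,2.4,-0.3],"delta_rot":[0,0,0],"claw":0.386},{"xyz":[-2.6,2.3,-0.3],"delta_rot":[0,0,0],"claw":0.386},{"xyz":[-4.6,2,-0.3],"delta_rot":[0,0,-9],"claw":0.386},{"xyz":[-6.6,1.7,-0.3],"delta_rot":[0,0,-19],"claw":0.386},{"xyz":[-8.6,1.3,-0.3],"delta_rot":[0,0,-29],"claw":0.386},{"xyz":[-10.6,1,-0.3],"delta_rot":[0,0,-39],"claw":0.386},{"xyz":[-12.6,0.5,-0.3],"delta_rot":[0,0,-49],"claw":0.386},{"xyz":[-14.6,0,-0.3],"delta_rot":[0,0,-59],"claw":0.386},{"xyz":[-16.6,-0.7,-0.3],"delta_rot":[0,0,-69],"claw":0.386},{"xyz":[-18.6,-1.4,-0.3],"delta_rot":[0,0,-79],"claw":0.386},{"xyz":[-20.2,-2.1,0],"delta_rot":[0,0,-84.8],"claw":0.386},{"xyz":[-21.34,-2.52,1],"delta_rot":[0,0,-84.8],"claw":0.386},{"xyz":[-21.34,-2.52,1.4],"delta_rot":[0,0,-84.8],"claw":0.386},{"xyz":[-21.34,-2.52,1.4],"delta_rot":[0,0,-84.8],"claw":0.386},{"xyz":[-21.34,-2.52,1.4],"delta_rot":[0,0,-84.8],"claw":0.386}]'
python3 - <<'E'
from h import *
print(tool([.5011,.3092,.0445]))
E
```

```text
time_s: 14.8
tcp_pos: [0.4997, 0.3093, 0.1009]
eef_rot: [-180.0, -0.0, 5.5]
contact_force: [0.1, -0.5, -0.0]
gripper_width: 0.0536
gripper_force: 0.0
[0.05 0.01 2.51]
```

```bash
python3 -m crank '[{"xyz":[0.05,0.02,1.2],"delta_rot":[0,0,0],"claw":0.386},{"xyz":[0.05,0.02,2.1],"delta_rot":[0,0,0],"claw":0.386},{"xyz":[0.05,0.02,2.5],"delta_rot":[0,0,0],"claw":0.386},{"xyz":[0.05,0.02,2.5],"delta_rot":[0,0,0],"claw":0.386},{"xyz":[0.05,0.02,2.5],"delta_rot":[0,0,0],"claw":0.7},{"xyz":[0.05,0.02,2.5],"delta_rot":[0,0,0],"claw":0.7},{"xyz":[0.05,0.02,2.5],"delta_rot":[0,0,0],"claw":0.7},{"xyz":[0.05,0.02,2.5],"delta_rot":[0,0,0],"claw":0.7},{"xyz":[0.05,0.02,2.5],"delta_rot":[0,0,0],"claw":0.7},{"xyz":[0.05,0.02,1],"delta_rot":[0,0,0],"claw":0.7},{"xyz":[0.05,0.02,-1],"delta_rot":[0,0,0],"claw":0.7},{"xyz":[0.05,0.02,-2],"delta_rot":[0,0,0],"claw":0.7},{"xyz":[0.05,0.02,-2],"delta_rot":[0,0,0],"claw":0.7}]' 30
python3 - <<'E'
from h import *
S=cam("scene"); a=cv2.imread("pics/tray_ref.png"); m=np.zeros((480,640),np.uint8); m[265:410,140:290]=(S["img"].min(2)>150)[265:410,140:290]*255
k=max(cv2.findContours(m,0,2)[0],key=cv2.contourArea); q=onz(S,cv2.boxPoints(cv2.minAreaRect(cv2.convexHull(k))),.018); print(q[:,:2],q.mean(0))
cv2.imwrite("pics/s2.png",cv2.resize(S["img"][200:440,140:440],None,fx=2.5,fy=2.5))
x=np.array([.983,.186,0]);y=np.array([-.186,.983,0]);o=np.array([.4855,-.2905,0])
for Y in(-66,66,0):
    p=o-.035*x+Y/1000*y; print(p, tool([*p[:2],.12]))
print(tool([.45,-.1,.17]))
E
```

```text
time_s: 16.42
tcp_pos: [0.5021, 0.3108, 0.1634]
eef_rot: [-179.8, -0.2, 5.5]
contact_force: [-0.8, -0.0, -2.5]
gripper_width: 0.0379
gripper_force: 30.0
[[ 0.42374694 -0.41023985]
 [ 0.3722522  -0.19544408]
 [ 0.55383551 -0.17378521]
 [ 0.59113796 -0.3812401 ]] [ 0.48524315 -0.29017731  0.018     ]
[ 0.463371 -0.361888  0.      ] [-3.4  22.17  1.95]
[ 0.438819 -0.232132  0.      ] [-3.8  17.79  1.96]
[ 0.451095 -0.29701   0.      ] [-3.6  19.98  1.96]
[-3.01 13.44  0.31]
```

View pics/s2.png

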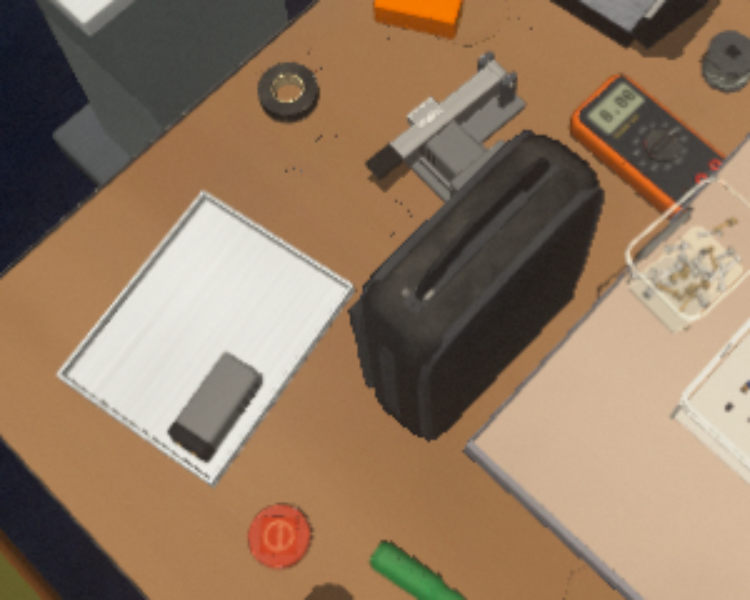

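The scene crop shows the first pack flat in the tray at crop (215,405), and the tray has not moved. I'll carry pack C to tray (-35, -66).

```bash
python3 -m crank '[{"xyz":[-1,2,0],"delta_rot":[0,0,0],"claw":0.7},{"xyz":[-2,4,0],"delta_rot":[0,0,0],"claw":0.7},{"xyz":[-2.6,6,0],"delta_rot":[0,0,0],"claw":0.7},{"xyz":[-2.8,8,0],"delta_rot":[0,0,0],"claw":0.7},{"xyz":[-3,10,0],"delta_rot":[0,0,0],"claw":0.7},{"xyz":[-3,12,0],"delta_rot":[0,0,0],"claw":0.7},{"xyz":[-3.1,14,0],"delta_rot":[0,0,-2],"claw":0.7},{"xyz":[-3.2,16,0],"delta_rot":[0,0,-5.2],"claw":0.7},{"xyz":[-3.3,18,0],"delta_rot":[0,0,-5.2],"claw":0.7},{"xyz":[-3.4,20,0.5],"delta_rot":[0,0,-5.2],"claw":0.7},{"xyz":[-3.4,22.17,1.5],"delta_rot":[0,0,-5.2],"claw":0.7},{"xyz":[-3.4,22.17,1.95],"delta_rot":[0,0,-5.2],"claw":0.7},{"xyz":[-3.4,22.17,1.95],"delta_rot":[0,0,-5.2],"claw":0.7},{"xyz":[-3.4,22.17,1.95],"delta_rot":[0,0,-5.2],"claw":0.7},{"xyz":[-3.4,22.17,1.95],"delta_rot":[0,0,-5.2],"claw":0.7}]'
python3 - <<'E'
from h import *
print(tool([.4634,-.3619,.041]))
E
```

```text
time_s: 18.35
tcp_pos: [0.4642, -0.3613, 0.1029]
eef_rot: [179.9, -0.1, 10.8]
contact_force: [-0.2, 0.5, -0.4]
gripper_width: 0.0375
gripper_force: 30.0
[-0.03  0.01  2.69]
```

```bash
python3 -m crank '[{"xyz":[0,0,1.2],"delta_rot":[0,0,0],"claw":0.7},{"xyz":[0,0,2],"delta_rot":[0,0,0],"claw":0.7},{"xyz":[0,0,2.5],"delta_rot":[0,0,0],"claw":0.7},{"xyz":[0,0,2.68],"delta_rot":[0,0,0],"claw":0.7},{"xyz":[0,0,2.68],"delta_rot":[0,0,0],"claw":0.7},{"xyz":[0,0,2.72],"delta_rot":[0,0,0],"claw":0.45},{"xyz":[0,0,2.72],"delta_rot":[0,0,0],"claw":0.45},{"xyz":[0,0,2.72],"delta_rot":[0,0,0],"claw":0.45},{"xyz":[0,0,1.5],"delta_rot":[0,0,0],"claw":0.45},{"xyz":[0,0,-0.5],"delta_rot":[0,0,0],"claw":0.45},{"xyz":[0,0,-2],"delta_rot":[0,0,0],"claw":0.45},{"xyz":[0,0,-2],"delta_rot":[0,0,0],"claw":0.45}]'
python3 - <<'E'
from h import *
for p in ([.45,-.1,.19],[.4948,.3786,.12]): print(tool(p))
W=cam("wrist"); cv2.imwrite("pics/w4.png",W["img"])
E
```

```text
time_s: 19.85
tcp_pos: [0.4656, -0.3634, 0.1664]
eef_rot: [179.7, -0.4, 10.7]
contact_force: [0.6, -0.2, -1.3]
gripper_width: 0.0485
gripper_force: 0.0
[ 1.13 -8.72 -0.2 ]
[  5.55 -24.13   2.09]
```

View pics/w4.png

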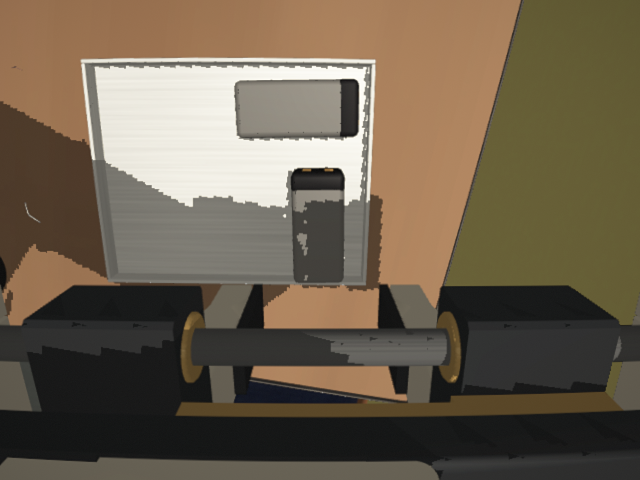

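The wrist view shows both packs flat in the tray, at (297,107) and (318,225), with room left. Next is pack L.

```bash
python3 -m crank '[{"xyz":[0.2,-2,-0.2],"delta_rot":[0,0,0],"claw":0.386},{"xyz":[0.4,-4,-0.2],"delta_rot":[0,0,5.2],"claw":0.386},{"xyz":[0.7,-6,-0.2],"delta_rot":[0,0,5.2],"claw":0.386},{"xyz":[1,-8,-0.2],"delta_rot":[0,0,5.2],"claw":0.386},{"xyz":[1.5,-10,-0.2],"delta_rot":[0,0,5.2],"claw":0.386},{"xyz":[2,-12,-0.2],"delta_rot":[0,0,5.2],"claw":0.386},{"xyz":[2.5,-14,-0.2],"delta_rot":[0,0,5.2],"claw":0.386},{"xyz":[3,-16,-0.2],"delta_rot":[0,0,5.2],"claw":0.386},{"xyz":[3.6,-18,-0.2],"delta_rot":[0,0,5.2],"claw":0.386},{"xyz":[4.3,-20,-0.2],"delta_rot":[0,0,5.2],"claw":0.386},{"xyz":[5,-22,0],"delta_rot":[0,0,5.2],"claw":0.386},{"xyz":[5.55,-24.13,1],"delta_rot":[0,0,5.2],"claw":0.386},{"xyz":[5.55,-24.13,2.1],"delta_rot":[0,0,5.2],"claw":0.386},{"xyz":[5.55,-24.13,2.1],"delta_rot":[0,0,5.2],"claw":0.386},{"xyz":[5.55,-24.13,2.1],"delta_rot":[0,0,5.2],"claw":0.386}]'
python3 - <<'E'
from h import *
print(tool([.4948,.3786,.0445]))
E
```

```text
time_s: 21.78
tcp_pos: [0.4926, 0.3794, 0.099]
eef_rot: [179.9, 0.0, 5.5]
contact_force: [-0.5, -0.2, -0.3]
gripper_width: 0.0538
gripper_force: 0.0
[0.07 0.03 2.44]
```

```bash
python3 -m crank '[{"xyz":[0.07,0.04,1.2],"delta_rot":[0,0,0],"claw":0.386},{"xyz":[0.07,0.04,2.1],"delta_rot":[0,0,0],"claw":0.386},{"xyz":[0.07,0.04,2.44],"delta_rot":[0,0,0],"claw":0.386},{"xyz":[0.07,0.04,2.44],"delta_rot":[0,0,0],"claw":0.386},{"xyz":[0.07,0.04,2.44],"delta_rot":[0,0,0],"claw":0.7},{"xyz":[0.07,0.04,2.44],"delta_rot":[0,0,0],"claw":0.7},{"xyz":[0.07,0.04,2.44],"delta_rot":[0,0,0],"claw":0.7},{"xyz":[0.07,0.04,2.44],"delta_rot":[0,0,0],"claw":0.7},{"xyz":[0.07,0.04,2.44],"delta_rot":[0,0,0],"claw":0.7},{"xyz":[0.07,0.04,1],"delta_rot":[0,0,0],"claw":0.7},{"xyz":[0.07,0.04,-1],"delta_rot":[0,0,0],"claw":0.7},{"xyz":[0.07,0.04,-2],"delta_rot":[0,0,0],"claw":0.7},{"xyz":[0.07,0.04,-2],"delta_rot":[0,0,0],"claw":0.7}]' 30
cat > t.py <<'E'
from h import *
def tray():
    S=cam("scene"); m=np.zeros((480,640),np.uint8); m[255:430,120:300]=(S["img"].min(2)>150)[255:430,120:300]*255
    k=max(cv2.findContours(m,0,2)[0],key=cv2.contourArea); q=onz(S,cv2.boxPoints(cv2.minAreaRect(cv2.convexHull(k))),.018)
    cv2.imwrite("pics/st.png",S["img"]); return q.mean(0),np.degrees(np.arctan2(*(q[3]-q[2])[1::-1])),q
E
python3 - <<'E'
from t import *
print(tray()[:2])
x=np.array([.983,.186,0]);y=np.array([-.186,.983,0]);o=np.array([.4855,-.2905,0])
p=o-.030*x; print(p,tool([*p[:2],.12]))
E
```

```text
time_s: 23.4
tcp_pos: [0.4955, 0.3802, 0.1618]
eef_rot: [-179.8, -0.2, 5.5]
contact_force: [0.1, 0.4, -2.9]
gripper_width: 0.0374
gripper_force: 29.9
(array([ 0.48524315, -0.29017731,  0.018     ]), np.float64(-79.80657554229202))
[ 0.45601 -0.29608  0.     ] [-3.44 22.29  1.9 ]
```

```bash
python3 -m crank '[{"xyz":[-1,2,0],"delta_rot":[0,0,0],"claw":0.7},{"xyz":[-2,4,0],"delta_rot":[0,0,0],"claw":0.7},{"xyz":[-2.6,6,0],"delta_rot":[0,0,0],"claw":0.7},{"xyz":[-2.8,8,0],"delta_rot":[0,0,0],"claw":0.7},{"xyz":[-3,10,0],"delta_rot":[0,0,0],"claw":0.7},{"xyz":[-3,12,0],"delta_rot":[0,0,0],"claw":0.7},{"xyz":[-3.1,14,0],"delta_rot":[0,0,-2],"claw":0.7},{"xyz":[-3.2,16,0],"delta_rot":[0,0,-5.2],"claw":0.7},{"xyz":[-3.3,18,0],"delta_rot":[0,0,-5.2],"claw":0.7},{"xyz":[-3.44,20,0],"delta_rot":[0,0,-5.2],"claw":0.7},{"xyz":[-3.44,22.16,1],"delta_rot":[0,0,-5.2],"claw":0.7},{"xyz":[-3.44,22.16,1.9],"delta_rot":[0,0,-5.2],"claw":0.7},{"xyz":[-3.44,22.16,1.9],"delta_rot":[0,0,-5.2],"claw":0.7},{"xyz":[-3.44,22.16,1.9],"delta_rot":[0,0,-5.2],"claw":0.7},{"xyz":[-3.44,22.16,1.9],"delta_rot":[0,0,-5.2],"claw":0.7}]'
python3 - <<'E'
from t import *
print(tool([.4553,-.2921,.041]))
E
```

```text
time_s: 25.32
tcp_pos: [0.4567, -0.292, 0.103]
eef_rot: [179.9, -0.1, 10.8]
contact_force: [0.6, 0.2, -1.5]
gripper_width: 0.038
gripper_force: 29.9
[-0.05 -0.01  2.69]
```

```bash
python3 -m crank '[{"xyz":[0,0,1.2],"delta_rot":[0,0,0],"claw":0.7},{"xyz":[0,0,2],"delta_rot":[0,0,0],"claw":0.7},{"xyz":[0,0,2.5],"delta_rot":[0,0,0],"claw":0.7},{"xyz":[0,0,2.68],"delta_rot":[0,0,0],"claw":0.7},{"xyz":[0,0,2.68],"delta_rot":[0,0,0],"claw":0.7},{"xyz":[0,0,2.72],"delta_rot":[0,0,0],"claw":0.46},{"xyz":[0,0,2.72],"delta_rot":[0,0,0],"claw":0.46},{"xyz":[0,0,2.72],"delta_rot":[0,0,0],"claw":0.46},{"xyz":[0,0,1.5],"delta_rot":[0,0,0],"claw":0.46},{"xyz":[0,0,-0.5],"delta_rot":[0,0,0],"claw":0.46},{"xyz":[0,0,-2],"delta_rot":[0,0,0],"claw":0.4},{"xyz":[0,0,-2],"delta_rot":[0,0,0],"claw":0.3}]'
python3 - <<'E'
from h import *
for p in ([.42,-.02,.24],): print(tool(p,True))
print(r.get_state()["joints"])
E
```

```text
time_s: 26.82
tcp_pos: [0.4582, -0.2935, 0.1661]
eef_rot: [179.8, -0.4, 10.7]
contact_force: [0.1, -0.1, -1.2]
gripper_width: 0.0575
gripper_force: 0.0
[ 0.47 -9.18 -1.87]
[-1.19662321e+01  1.08104211e+01 -2.12040991e+01  5.87153721e-02
 -5.75252945e+01  1.12676666e+02]
```

```bash
python3 -m crank '[{"xyz":[0,-2,-1],"delta_rot":[0,0,5],"claw":0.3},{"xyz":[0.2,-4,-1.87],"delta_rot":[0,0,10],"claw":0.3},{"xyz":[0.3,-6,-1.87],"delta_rot":[0,0,15.7],"claw":0.3},{"xyz":[0.4,-8,-1.87],"delta_rot":[0,0,15.7],"claw":0.3},{"xyz":[0.47,-9.18,-1.87],"delta_rot":[0,0,15.7],"claw":0.3},{"xyz":[0.47,-9.18,-1.87],"delta_rot":[0,0,15.7],"claw":0.3},{"xyz":[0.47,-9.18,-1.87],"delta_rot":[0,0,15.7],"claw":0.3}]'
python3 - <<'E'
from h import *
W=cam("wrist"); cv2.imwrite("pics/w5.png",W["img"])
W["img"]=0; import pickle; pickle.dump(W,open("W5.pkl","wb"))
E
```

```text
time_s: 27.7
tcp_pos: [0.4183, -0.0195, 0.2174]
eef_rot: [180.0, 0.0, -4.9]
contact_force: [0.4, -0.5, -0.5]
gripper_width: 0.0613
gripper_force: 0.0
```

View pics/w5.png

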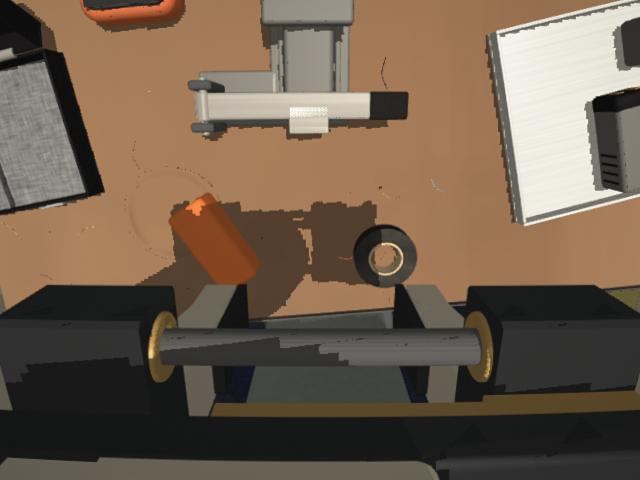

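The wrist view shows the bar from its hinge at about (207,106) to the dark tip at (408,105), rows 92–119. The pack is above it at cols 284–337, and the hood starts at about row 24.

```bash
python3 - <<'E'
from h import *
import pickle; W=pickle.load(open("W5.pkl","rb"))
np.set_printoptions(precision=4,suppress=True)
P=onz(W,[[408,92],[408,118],[215,93],[215,120]],.054)[:,:2]; print(P)
tip=(P[0]+P[1])/2; l=(P[2]+P[3])/2; u=(l-tip)/np.linalg.norm(l-tip); yaw=np.degrees(np.arctan2(u[1],u[0]))-90
print("width",np.linalg.norm(P[0]-P[1]),"yaw",yaw)
h=tip+.155*u; xh=np.array([u[1],-u[0]]); o=h+.03*xh-.08*u; g=tip+.008*u
print("hinge",h,"origin",o,"grip",g, "hood",onz(W,[[262,24],[354,24],[308,24]],.0585)[:,:2],"pred",o+.026*xh)
print(proj(W,[[*h,.05],[*(h+.012*xh),.05],[*(h-.012*xh),.05]]))
q=onz(W,[[284,60],[337,60]],.044)[:,:2];print("pack",q,q.mean(0),((q.mean(0)-o)@u))
print(tool([*g,.12]),tool([*g,.05]))
E
```

```text
[[ 0.5067 -0.0923]
 [ 0.4878 -0.0916]
 [ 0.5186  0.0513]
 [ 0.4992  0.0542]]
width 0.018841848066902665 yaw -4.587585737468231
hinge [0.5097 0.0626] origin [ 0.5332 -0.0196] grip [ 0.4979 -0.0839] hood [[ 0.5617  0.0101]
 [ 0.5559 -0.0549]
 [ 0.5587 -0.0224]] pred [ 0.5591 -0.0216]
[[203.4226 106.9661]
 [202.2532  90.5327]
 [204.5951 123.1299]]
pack [[ 0.5381 -0.0019]
 [ 0.5346 -0.0417]] [ 0.5364 -0.0218] -0.0019694248139243403
[2.83 1.9  3.87] [2.83 1.89 6.21]
```

```bash
python3 - <<'E'
from h import *
import pickle; W=pickle.load(open("W5.pkl","rb"))
np.set_printoptions(precision=4,suppress=True)
print(proj(W,[[x,-.05,z] for x in(.6,.61) for z in(0,.05,.1,.15,.2)]))
D=cam("side")
print(onz(D,[[280,250],[262,260],[275,190]],0), onz(D,[[275,190],[262,185]],.12))
print(proj(D,[[.6,-.02,z] for z in(0,.05,.1,.15,.2)]))
cv2.imwrite("pics/d2.png",cv2.resize(D["img"][130:280,190:370],None,fx=4,fy=4))
E
```

```text
[[ 338.7677  -16.7638]
 [ 341.7948  -38.8828]
 [ 345.9934  -69.4627]
 [ 352.1785 -114.2804]
 [ 362.067  -185.2527]
 [ 337.8138  -29.9023]
 [ 340.6959  -54.243 ]
 [ 344.694   -87.8833]
 [ 350.5768 -137.0865]
 [ 359.9224 -214.3536]]
[[ 0.6142 -0.0629  0.    ]
 [ 0.6693 -0.0599  0.    ]
 [ 0.522  -0.2564  0.    ]] [[ 0.5669 -0.1545  0.12  ]
 [ 0.5867 -0.1882  0.12  ]]
[[292.9014 258.768 ]
 [291.6944 247.1114]
 [290.4239 234.8444]
 [289.0847 221.9174]
 [287.6709 208.2753]]
```

View pics/d2.png

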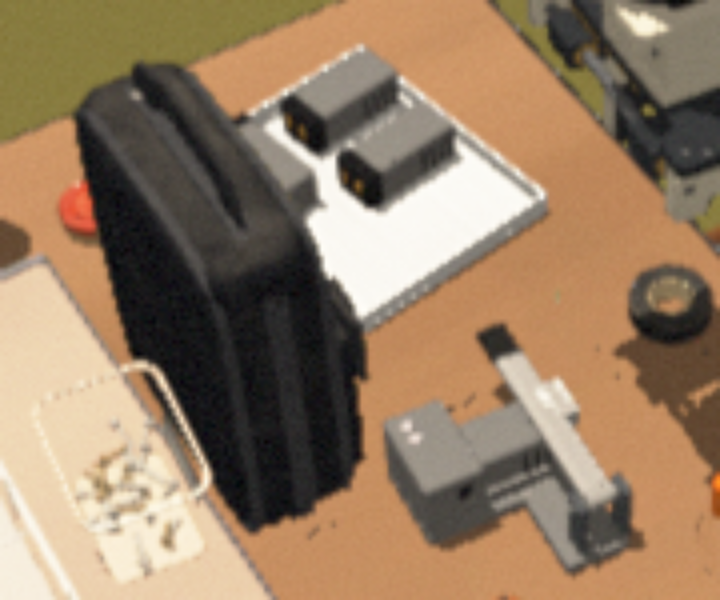

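The side crop shows the pouch's near bottom corner at crop (357,485), which casts to about x=0.614, y=-0.06. The gripper body's edge over the bar end would be at x≤0.597. It is tight but clear, so I rotate high, descend straight down and watch the force.

```bash
python3 -m crank '[{"xyz":[0,0,0],"delta_rot":[0,0,10],"claw":0.3},{"xyz":[0,0,0],"delta_rot":[0,0,20],"claw":0.3},{"xyz":[0,0,0],"delta_rot":[0,0,30],"claw":0.3},{"xyz":[0,0,0],"delta_rot":[0,0,40],"claw":0.3},{"xyz":[0.5,0.5,0],"delta_rot":[0,0,50],"claw":0.3},{"xyz":[1,1,0],"delta_rot":[0,0,60],"claw":0.3},{"xyz":[1.5,1.5,0],"delta_rot":[0,0,70],"claw":0.3},{"xyz":[2,1.9,0],"delta_rot":[0,0,80],"claw":0.3},{"xyz":[2.83,1.9,0],"delta_rot":[0,0,89.7],"claw":0.3},{"xyz":[2.83,1.9,1],"delta_rot":[0,0,89.7],"claw":0.3},{"xyz":[2.83,1.9,2.5],"delta_rot":[0,0,89.7],"claw":0.3},{"xyz":[2.83,1.9,3.8],"delta_rot":[0,0,89.7],"claw":0.3},{"xyz":[2.83,1.9,3.8],"delta_rot":[0,0,89.7],"claw":0.3},{"xyz":[2.83,1.9,3.8],"delta_rot":[0,0,89.7],"claw":0.3}]' 15
python3 - <<'E'
from h import *
print(tool([.4979,-.0839,.053]),r.get_state()["joints"])
E
```

```text
time_s: 29.55
tcp_pos: [0.499, -0.0843, 0.105]
eef_rot: [-179.9, -0.0, -94.7]
contact_force: [0.3, -0.2, 0.6]
gripper_width: 0.0611
gripper_force: 0.0
[-0.01  0.04  2.36] [ 1.27139733e+01  1.14233309e+01 -2.98088497e+01  4.51656960e-02
 -4.87206415e+01 -1.74677251e+01]
```

```bash
python3 -m crank '[{"xyz":[0,0.03,0.8],"delta_rot":[0,0,0],"claw":0.3},{"xyz":[0,0.03,1.6],"delta_rot":[0,0,0],"claw":0.3},{"xyz":[0,0.03,2.2],"delta_rot":[0,0,0],"claw":0.3},{"xyz":[0,0.03,2.4],"delta_rot":[0,0,0],"claw":0.3},{"xyz":[0,0.03,2.4],"delta_rot":[0,0,0],"claw":1},{"xyz":[0,0.03,2.4],"delta_rot":[0,0,0],"claw":1},{"xyz":[0,0.03,2.4],"delta_rot":[0,0,0],"claw":1},{"xyz":[0,0.03,2.4],"delta_rot":[0,0,0],"claw":1},{"xyz":[0,0.03,2.4],"delta_rot":[0,0,0],"claw":1},{"xyz":[0,0.03,2.4],"delta_rot":[0,0,0],"claw":1},{"xyz":[0,0.03,2.4],"delta_rot":[0,0,0],"claw":1}]' 15
python3 - <<'E'
from h import *
for a in range(7,113,7):
    t=np.radians(a); print(a,np.round([-(.147-.147*np.cos(t))/.03,-.147*np.sin(t)/.03],2).tolist(),end=' ')
E
```

```text
time_s: 30.92
tcp_pos: [0.4986, -0.0835, 0.0323]
eef_rot: [-179.9, 0.0, -94.7]
contact_force: [4.5, -2.5, -0.8]
gripper_width: 0.0199
gripper_force: 15.0
7 [-0.04, -0.6] 14 [-0.15, -1.19] 21 [-0.33, -1.76] 28 [-0.57, -2.3] 35 [-0.89, -2.81] 42 [-1.26, -3.28] 49 [-1.69, -3.7] 56 [-2.16, -4.06] 63 [-2.68, -4.37] 70 [-3.22, -4.6] 77 [-3.8, -4.77] 84 [-4.39, -4.87] 91 [-4.99, -4.9] 98 [-5.58, -4.85] 105 [-6.17, -4.73] 112 [-6.74, -4.54]
```

```bash
python3 -m crank '[{"xyz":[-0.04,0,-0.6],"delta_rot":[0,0,0],"claw":1},{"xyz":[-0.15,0,-1.19],"delta_rot":[0,0,0],"claw":1},{"xyz":[-0.33,0,-1.76],"delta_rot":[0,0,0],"claw":1},{"xyz":[-0.57,0,-2.3],"delta_rot":[0,0,0],"claw":1},{"xyz":[-0.89,0,-2.81],"delta_rot":[0,0,0],"claw":1},{"xyz":[-1.26,0,-3.28],"delta_rot":[0,0,0],"claw":1},{"xyz":[-1.69,0,-3.7],"delta_rot":[0,0,0],"claw":1},{"xyz":[-2.16,0,-4.06],"delta_rot":[0,0,0],"claw":1},{"xyz":[-2.68,0,-4.37],"delta_rot":[0,0,0],"claw":1},{"xyz":[-3.22,0,-4.6],"delta_rot":[0,0,0],"claw":1},{"xyz":[-3.8,0,-4.77],"delta_rot":[0,0,0],"claw":1},{"xyz":[-4.39,0,-4.87],"delta_rot":[0,0,0],"claw":1},{"xyz":[-4.99,0,-4.9],"delta_rot":[0,0,0],"claw":1},{"xyz":[-5.58,0,-4.85],"delta_rot":[0,0,0],"claw":1},{"xyz":[-6.17,0,-4.73],"delta_rot":[0,0,0],"claw":1},{"xyz":[-6.17,0,-4.73],"delta_rot":[0,0,0],"claw":1},{"xyz":[-6.17,0,-4.73],"delta_rot":[0,0,0],"claw":1}]'
```

```text
time_s: 33.05
tcp_pos: [0.514, 0.1016, 0.174]
eef_rot: [-179.8, 0.0, -94.6]
contact_force: [8.1, -1.5, -3.2]
gripper_width: 0.02
gripper_force: 15.0
```

```bash
python3 -m crank '[{"xyz":[0,0,0],"delta_rot":[0,0,0],"claw":0.35},{"xyz":[0,0,0],"delta_rot":[0,0,0],"claw":0.35},{"xyz":[0,0,0],"delta_rot":[0,0,0],"claw":0.35},{"xyz":[0,0,0],"delta_rot":[0,0,0],"claw":0.35},{"xyz":[0,0,-2],"delta_rot":[0,0,0],"claw":0.35},{"xyz":[0,0,-3],"delta_rot":[0,0,0],"claw":0.35},{"xyz":[0.5,0.5,-3],"delta_rot":[0,0,-10],"claw":0.35},{"xyz":[1,1,-3],"delta_rot":[0,0,-20],"claw":0.35},{"xyz":[1.5,1.5,-3],"delta_rot":[0,0,-30],"claw":0.35},{"xyz":[2,2,-3],"delta_rot":[0,0,-40],"claw":0.35},{"xyz":[2.4,2.4,-3],"delta_rot":[0,0,-50],"claw":0.35},{"xyz":[2.8,2.8,-3],"delta_rot":[0,0,-60],"claw":0.35},{"xyz":[3.2,2.8,-3],"delta_rot":[0,0,-70],"claw":0.35},{"xyz":[3.6,2.8,-3],"delta_rot":[0,0,-80],"claw":0.35},{"xyz":[3.6,2.8,-3],"delta_rot":[0,0,-90],"claw":0.35},{"xyz":[3.6,2.8,-3],"delta_rot":[0,0,-90],"claw":0.35},{"xyz":[3.6,2.8,-3],"delta_rot":[0,0,-90],"claw":0.35}]'
python3 - <<'E'
from h import *
W=cam("wrist"); cv2.imwrite("pics/w6.png",W["img"]); import pickle; i=W["img"]; pickle.dump({k:v for k,v in W.items() if k!="img"},open("W6.pkl","wb"))
E
```

```text
time_s: 35.17
tcp_pos: [0.4197, 0.0002, 0.2638]
eef_rot: [180.0, 0.0, -4.9]
contact_force: [-0.8, 0.3, 0.2]
gripper_width: 0.0567
gripper_force: 0.0
```

View pics/w6.png

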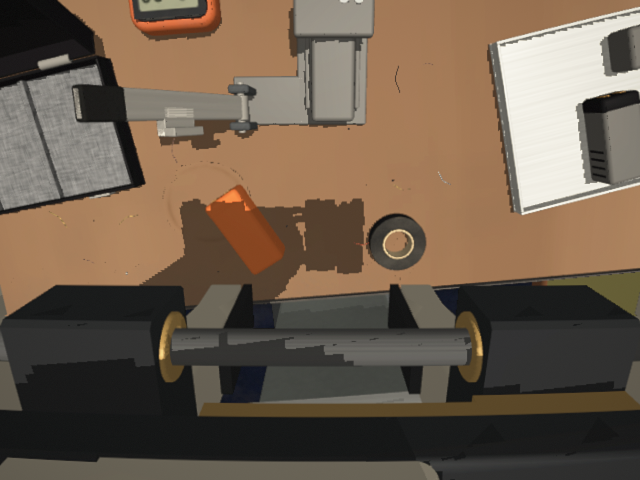

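The wrist view shows the bar standing over to the left, tip at (98,103). The pack is exposed at cols 312–356, front at about row 121, hood at rows 0–38.

```bash
python3 - <<'E'
from h import *
import pickle; W=pickle.load(open("W6.pkl","rb"))
np.set_printoptions(precision=4,suppress=True)
o=np.array([.5332,-.0196]);a=np.radians(-4.6);xh=np.array([np.cos(a),np.sin(a)]);u=np.array([-xh[1],xh[0]])
for p,z in(((312,80),.044),((355,80),.044),((333,121),.04),((295,37),.0585),((374,37),.0585)):
    q=onz(W,[p],z)[0,:2]-o; print(p,q@xh,q@u)
p=o-.001*u; print(p,tool([*p,.085]))
E
```

```text
(312, 80) -0.007034923495182114 0.01789483907295388
(355, 80) -0.00719717125133563 -0.019454831897068803
(333, 121) -0.04179507233139869 -0.0005101231866027218
(295, 37) 0.02538780012870064 0.031160331060404424
(374, 37) 0.025140990606854284 -0.03340963179778594
[ 0.5331 -0.0206] [3.82 0.37 6.58]
```

```bash
python3 -m crank '[{"xyz":[2,0.3,0],"delta_rot":[0,0,0],"claw":0.386},{"xyz":[3.82,0.38,1],"delta_rot":[0,0,0],"claw":0.386},{"xyz":[3.82,0.38,2.5],"delta_rot":[0,0,0],"claw":0.386},{"xyz":[3.82,0.38,4],"delta_rot":[0,0,0],"claw":0.386},{"xyz":[3.82,0.38,5.2],"delta_rot":[0,0,0],"claw":0.386},{"xyz":[3.82,0.38,6.2],"delta_rot":[0,0,0],"claw":0.386},{"xyz":[3.82,0.38,6.58],"delta_rot":[0,0,0],"claw":0.386},{"xyz":[3.82,0.38,6.58],"delta_rot":[0,0,0],"claw":0.386},{"xyz":[3.82,0.38,6.58],"delta_rot":[0,0,0],"claw":0.386}]' 30
python3 - <<'E'
from h import *
print(tool([.5331,-.0206,.052]))
E
```

```text
time_s: 36.35
tcp_pos: [0.534, -0.0203, 0.0676]
eef_rot: [-180.0, -0.1, -4.7]
contact_force: [0.5, 0.0, 0.6]
gripper_width: 0.0536
gripper_force: 0.0
[-0.03  0.01  1.15]
```

```bash
python3 -m crank '[{"xyz":[0,0.01,0.3],"delta_rot":[0,0,0],"claw":0.386},{"xyz":[0,0.01,0.6],"delta_rot":[0,0,0],"claw":0.386},{"xyz":[0,0.01,0.85],"delta_rot":[0,0,0],"claw":0.386},{"xyz":[0,0.01,1.0],"delta_rot":[0,0,0],"claw":0.386},{"xyz":[0,0.01,1.15],"delta_rot":[0,0,0],"claw":0.386},{"xyz":[0,0.01,1.15],"delta_rot":[0,0,0],"claw":0.386}]'
```

```text
time_s: 37.1
tcp_pos: [0.5329, -0.0209, 0.0315]
eef_rot: [180.0, 0.0, -4.7]
contact_force: [-0.0, 0.4, 0.1]
gripper_width: 0.0537
gripper_force: 0.0
```

```bash
python3 -m crank '[{"xyz":[0,0,0.1],"delta_rot":[0,0,0],"claw":0.386},{"xyz":[0,0,0.1],"delta_rot":[0,0,0],"claw":0.7},{"xyz":[0,0,0.1],"delta_rot":[0,0,0],"claw":0.7},{"xyz":[0,0,0.1],"delta_rot":[0,0,0],"claw":0.7},{"xyz":[0,0,0.1],"delta_rot":[0,0,0],"claw":0.7},{"xyz":[0,0,0.1],"delta_rot":[0,0,0],"claw":0.7}]' 30
```

```text
time_s: 37.85
tcp_pos: [0.5331, -0.0208, 0.029]
eef_rot: [-180.0, -0.0, -4.7]
contact_force: [-1.0, 0.4, 1.0]
gripper_width: 0.0376
gripper_force: 30.0
```

```bash
python3 -m crank '[{"xyz":[-0.2,0,0.08],"delta_rot":[0,0,0],"claw":0.7},{"xyz":[-0.4,0,0.08],"delta_rot":[0,0,0],"claw":0.7},{"xyz":[-0.6,0,0.08],"delta_rot":[0,0,0],"claw":0.7},{"xyz":[-0.75,0,0.08],"delta_rot":[0,0,0],"claw":0.7},{"xyz":[-0.75,0,0.08],"delta_rot":[0,0,0],"claw":0.7}]'
```

```text
time_s: 38.48
tcp_pos: [0.5152, -0.0178, 0.029]
eef_rot: [-179.9, -0.5, -4.6]
contact_force: [5.0, 0.9, 11.0]
gripper_width: 0.0375
gripper_force: 30.0
```

```bash
python3 -m crank '[{"xyz":[0,0,-0.1],"delta_rot":[0,0,0],"claw":0.7},{"xyz":[-0.1,0,-0.1],"delta_rot":[0,0,0],"claw":0.7},{"xyz":[-0.2,0,-0.1],"delta_rot":[0,0,0],"claw":0.7},{"xyz":[-0.2,0,-0.1],"delta_rot":[0,0,0],"claw":0.7}]'
```

```text
time_s: 38.98
tcp_pos: [0.5038, -0.0186, 0.0291]
eef_rot: [180.0, 0.1, -4.7]
contact_force: [0.6, -0.3, -1.7]
gripper_width: 0.0377
gripper_force: 30.0
```

```bash
python3 -m crank '[{"xyz":[0,0,-0.25],"delta_rot":[0,0,0],"claw":0.7},{"xyz":[0,0,-0.5],"delta_rot":[0,0,0],"claw":0.7},{"xyz":[0,0.2,-1],"delta_rot":[0,0,0],"claw":0.7},{"xyz":[0,0.4,-2],"delta_rot":[0,0,0],"claw":0.7},{"xyz":[-0.5,1,-3.5],"delta_rot":[0,0,0],"claw":0.7},{"xyz":[-0.7,2,-4.2],"delta_rot":[0,0,0],"claw":0.7},{"xyz":[-0.7,2,-4.2],"delta_rot":[0,0,0],"claw":0.7}]'
python3 - <<'E'
from t import *
t=tray(); print(t[:2])
a=np.radians(10.7);x=np.array([np.cos(a),np.sin(a)]);y=np.array([-x[1],x[0]]);o=np.array([.4855,-.2905])
p=o-.028*x+.070*y; print(p,tool([*p,.13]))
W=cam("wrist"); cv2.imwrite("pics/w7.png",W["img"])
E
```

```text
time_s: 39.85
tcp_pos: [0.4793, -0.0779, 0.1585]
eef_rot: [-179.9, -0.3, -4.8]
contact_force: [-0.8, 0.4, -2.3]
gripper_width: 0.0376
gripper_force: 30.0
(array([ 0.48524315, -0.29017731,  0.018     ]), np.float64(-79.80657554229202))
[ 0.44499018 -0.22691577] [-0.72  5.07  1.53]
```

View pics/w7.png

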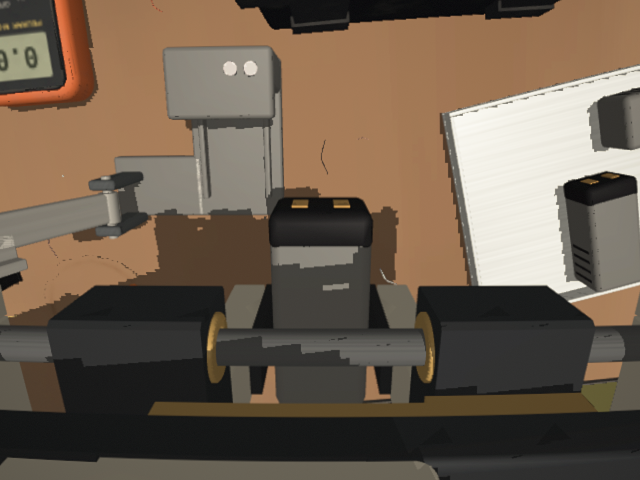

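The wrist view shows the pack held centred and square at (320,260), and the cradle is empty. The tray is unmoved, with free space beside the pack at (600,230).

```bash
python3 -m crank '[{"xyz":[-0.3,1.5,0],"delta_rot":[0,0,-5],"claw":0.7},{"xyz":[-0.5,3,0],"delta_rot":[0,0,-10],"claw":0.7},{"xyz":[-0.72,4.5,0],"delta_rot":[0,0,-15.5],"claw":0.7},{"xyz":[-0.72,5.07,0.8],"delta_rot":[0,0,-15.5],"claw":0.7},{"xyz":[-0.72,5.07,1.53],"delta_rot":[0,0,-15.5],"claw":0.7},{"xyz":[-0.72,5.07,1.53],"delta_rot":[0,0,-15.5],"claw":0.7},{"xyz":[-0.72,5.07,1.53],"delta_rot":[0,0,-15.5],"claw":0.7}]'
python3 - <<'E'
from t import *
print(tool([.445,-.2269,.0425]))
E
```

```text
time_s: 40.83
tcp_pos: [0.4454, -0.2262, 0.1099]
eef_rot: [180.0, 0.0, 10.9]
contact_force: [-0.5, 0.1, -1.4]
gripper_width: 0.0381
gripper_force: 30.0
[-0.02  0.02  2.87]
```

```bash
python3 -m crank '[{"xyz":[0,0,1.2],"delta_rot":[0,0,0],"claw":0.7},{"xyz":[0,0,2.2],"delta_rot":[0,0,0],"claw":0.7},{"xyz":[0,0,2.7],"delta_rot":[0,0,0],"claw":0.7},{"xyz":[0,0,2.87],"delta_rot":[0,0,0],"claw":0.7},{"xyz":[0,0,2.87],"delta_rot":[0,0,0],"claw":0.7},{"xyz":[0,0,2.9],"delta_rot":[0,0,0],"claw":0.46},{"xyz":[0,0,2.9],"delta_rot":[0,0,0],"claw":0.46},{"xyz":[0,0,2.9],"delta_rot":[0,0,0],"claw":0.46},{"xyz":[0,0,1.5],"delta_rot":[0,0,0],"claw":0.46},{"xyz":[0,0,-0.5],"delta_rot":[0,0,0],"claw":0.46},{"xyz":[0,0,-3],"delta_rot":[0,0,0],"claw":0.4},{"xyz":[0,0,-3.5],"delta_rot":[0,0,0],"claw":0.3},{"xyz":[0,0,-3.5],"delta_rot":[0,0,0],"claw":0.3}]'
python3 - <<'E'
from t import *
W=cam("wrist"); cv2.imwrite("pics/w8.png",W["img"]); print(r.get_state()["joints"])
# bar grip open position at 2.0 rad
o=np.array([.5332,-.0196]);a=np.radians(-4.6);xh=np.array([np.cos(a),np.sin(a)]);u=np.array([-xh[1],xh[0]])
h=o-.03*xh+.08*u
for t in (2.0,):
    p=h-.147*np.cos(t)*u; z=.05+.147*np.sin(t); print(p,z,tool([*p,z+.09]),tool([.43,-.02,.3]))
E
```

```text
time_s: 42.45
tcp_pos: [0.4462, -0.2267, 0.2174]
eef_rot: [179.9, -0.3, 10.8]
contact_force: [-0.3, -0.0, -0.1]
gripper_width: 0.0605
gripper_force: 0.0
[-4.37929347e+00  4.23861642e+00 -2.20271983e+01 -1.35303514e-02
 -6.35923906e+01  1.05194637e+02]
[0.5146186  0.12352482] 0.18366672174337523 [  4.47 -11.02  -1.31] [ 0.8  -6.85 -2.19]
```

View pics/w8.png

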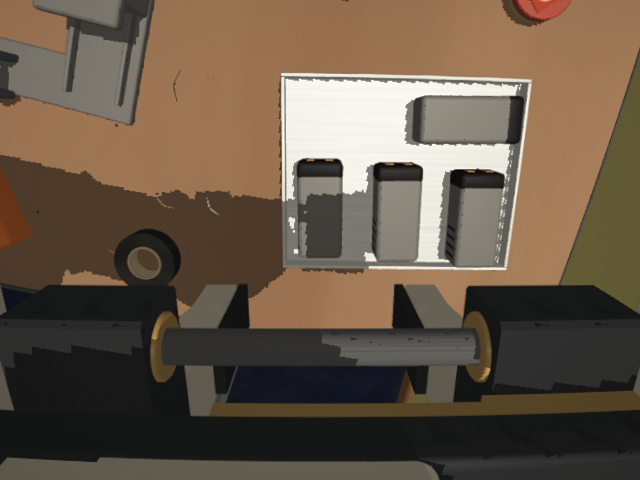

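The wrist view shows all four packs lying flat in one layer inside the tray, at (320,208), (398,212), (477,218) and (469,120). Now the bar goes down.

```bash
python3 -m crank '[{"xyz":[0.2,-1.5,-1],"delta_rot":[0,0,10],"claw":0.3},{"xyz":[0.4,-3,-2],"delta_rot":[0,0,20],"claw":0.3},{"xyz":[0.6,-4.5,-2.2],"delta_rot":[0,0,30],"claw":0.3},{"xyz":[0.8,-6,-2.2],"delta_rot":[0,0,40],"claw":0.3},{"xyz":[1.3,-7.5,-2.2],"delta_rot":[0,0,50],"claw":0.3},{"xyz":[2,-8.5,-2.2],"delta_rot":[0,0,60],"claw":0.3},{"xyz":[3,-9.5,-2.2],"delta_rot":[0,0,70],"claw":0.3},{"xyz":[3.8,-10.5,-2.2],"delta_rot":[0,0,80],"claw":0.3},{"xyz":[4.47,-11.02,-2],"delta_rot":[0,0,90],"claw":0.3},{"xyz":[4.47,-11.02,-1.31],"delta_rot":[0,0,100],"claw":0.3},{"xyz":[4.47,-11.02,-1.31],"delta_rot":[0,0,105.4],"claw":0.3},{"xyz":[4.47,-11.02,-1.31],"delta_rot":[0,0,105.4],"claw":0.3},{"xyz":[4.47,-11.02,-1.31],"delta_rot":[0,0,105.4],"claw":0.3},{"xyz":[4.47,-11.02,-1.31],"delta_rot":[0,0,105.4],"claw":0.3}]' 15
python3 - <<'E'
from h import *
print(tool([.5146,.1235,.1837]))
W=cam("wrist"); cv2.imwrite("pics/w9.png",W["img"]); print(proj(W,[.5146,.1235,.1837]))
E
```

```text
time_s: 44.25
tcp_pos: [0.5145, 0.1234, 0.2539]
eef_rot: [-180.0, 0.0, -94.5]
contact_force: [0.7, 0.5, 0.8]
gripper_width: 0.0613
gripper_force: 0.0
[-0.   -0.    2.97]
[[319.17405173 252.10017566]]
```

View pics/w9.png

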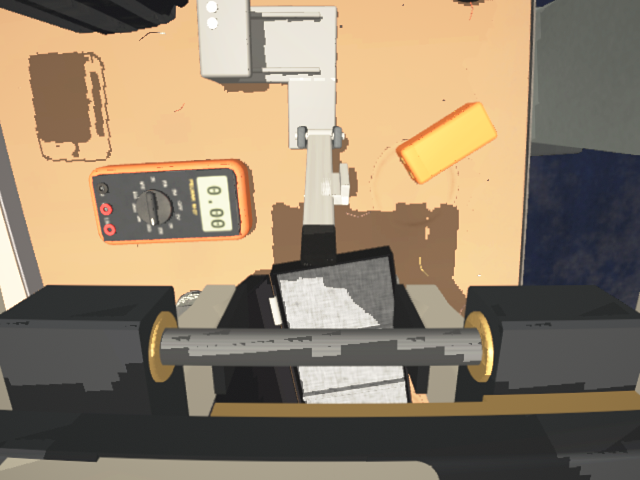

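The wrist view shows the bar tip at cols 303–336, ending at row 262, and the predicted grip pixel (319,252) lies on it. I descend and grip.

```bash
python3 -m crank '[{"xyz":[0,0,1.2],"delta_rot":[0,0,0],"claw":0.3},{"xyz":[0,0,2.3],"delta_rot":[0,0,0],"claw":0.3},{"xyz":[0,0,2.97],"delta_rot":[0,0,0],"claw":0.3},{"xyz":[0,0,2.97],"delta_rot":[0,0,0],"claw":0.3},{"xyz":[0,0,2.97],"delta_rot":[0,0,0],"claw":1},{"xyz":[0,0,2.97],"delta_rot":[0,0,0],"claw":1},{"xyz":[0,0,2.97],"delta_rot":[0,0,0],"claw":1},{"xyz":[0,0,2.97],"delta_rot":[0,0,0],"claw":1},{"xyz":[0,0,2.97],"delta_rot":[0,0,0],"claw":1},{"xyz":[0,0,2.97],"delta_rot":[0,0,0],"claw":1}]' 15
python3 - <<'E'
import numpy as np
t0=2.0
for a in range(108,-1,-6):
    t=np.radians(a); print(a,np.round([4.9*(np.cos(t)-np.cos(t0)),-4.9*(np.sin(t)-np.sin(t0))],2).tolist(),end=' ')
E
```

```text
time_s: 45.55
tcp_pos: [0.5158, 0.1235, 0.1651]
eef_rot: [-179.9, 0.0, -94.6]
contact_force: [5.7, -1.7, -2.7]
gripper_width: 0.0199
gripper_force: 15.0
108 [0.52, -0.2] 102 [1.02, -0.34] 96 [1.53, -0.42] 90 [2.04, -0.44] 84 [2.55, -0.42] 78 [3.06, -0.34] 72 [3.55, -0.2] 66 [4.03, -0.02] 60 [4.49, 0.21] 54 [4.92, 0.49] 48 [5.32, 0.81] 42 [5.68, 1.18] 36 [6.0, 1.58] 30 [6.28, 2.01] 24 [6.52, 2.46] 18 [6.7, 2.94] 12 [6.83, 3.44] 6 [6.91, 3.94] 0 [6.94, 4.46]
```

```bash
python3 -m crank '[{"xyz":[0.52,0,-0.2],"delta_rot":[0,0,0],"claw":1},{"xyz":[1.02,0,-0.34],"delta_rot":[0,0,0],"claw":1},{"xyz":[1.53,0,-0.42],"delta_rot":[0,0,0],"claw":1},{"xyz":[2.04,0,-0.44],"delta_rot":[0,0,0],"claw":1},{"xyz":[2.55,0,-0.42],"delta_rot":[0,0,0],"claw":1},{"xyz":[3.06,0,-0.34],"delta_rot":[0,0,0],"claw":1},{"xyz":[3.55,0,-0.2],"delta_rot":[0,0,0],"claw":1},{"xyz":[4.03,0,-0.02],"delta_rot":[0,0,0],"claw":1},{"xyz":[4.49,0,0.21],"delta_rot":[0,0,0],"claw":1},{"xyz":[4.92,0,0.49],"delta_rot":[0,0,0],"claw":1},{"xyz":[5.32,0,0.81],"delta_rot":[0,0,0],"claw":1},{"xyz":[5.68,0,1.18],"delta_rot":[0,0,0],"claw":1},{"xyz":[6.0,0,1.58],"delta_rot":[0,0,0],"claw":1},{"xyz":[6.28,0,2.01],"delta_rot":[0,0,0],"claw":1},{"xyz":[6.52,0,2.46],"delta_rot":[0,0,0],"claw":1},{"xyz":[6.7,0,2.94],"delta_rot":[0,0,0],"claw":1},{"xyz":[6.83,0,3.44],"delta_rot":[0,0,0],"claw":1},{"xyz":[6.91,0,3.94],"delta_rot":[0,0,0],"claw":1},{"xyz":[6.94,0,4.36],"delta_rot":[0,0,0],"claw":1},{"xyz":[6.94,0,4.42],"delta_rot":[0,0,0],"claw":1}]'
```

```text
time_s: 48.05
tcp_pos: [0.4987, -0.0841, 0.0329]
eef_rot: [-179.9, -0.0, -94.5]
contact_force: [-1.5, 5.1, 21.1]
gripper_width: 0.02
gripper_force: 15.0
```

```bash
python3 -m crank '[{"xyz":[0,0,-0.05],"delta_rot":[0,0,0],"claw":0.3},{"xyz":[0,0,-0.05],"delta_rot":[0,0,0],"claw":0.3},{"xyz":[0,0,-0.05],"delta_rot":[0,0,0],"claw":0.3},{"xyz":[0,0,-0.05],"delta_rot":[0,0,0],"claw":0.3},{"xyz":[0,0,-2],"delta_rot":[0,0,0],"claw":0.3},{"xyz":[0,0,-4],"delta_rot":[0,0,0],"claw":0.3},{"xyz":[0,0,-6],"delta_rot":[0,0,0],"claw":0.3},{"xyz":[-1,0,-7.8],"delta_rot":[0,0,0],"claw":0.2},{"xyz":[-3,0,-7.8],"delta_rot":[0,0,0],"claw":0.1},{"xyz":[-3,0,-7.8],"delta_rot":[0,0,0],"claw":0}]'
python3 - <<'E'
from t import *
print(tool([.622,.3231,.26]),tool([.622,.3231,.1694]),tray()[:2])
S=cv2.imread("pics/st.png"); cv2.imwrite("pics/s3.png",cv2.resize(S[110:410,150:470],None,fx=2,fy=2))
E
```

```text
time_s: 49.3
tcp_pos: [0.5053, 0.0086, 0.2667]
eef_rot: [-179.9, 0.1, -94.4]
contact_force: [-0.1, -0.4, 0.3]
gripper_width: 0.0834
gripper_force: 0.0
[-10.75  -3.08   0.87] [-10.75  -3.08   3.89] (array([ 0.48524315, -0.29017731,  0.018     ]), np.float64(-79.80657554229202))
```

View pics/s3.png

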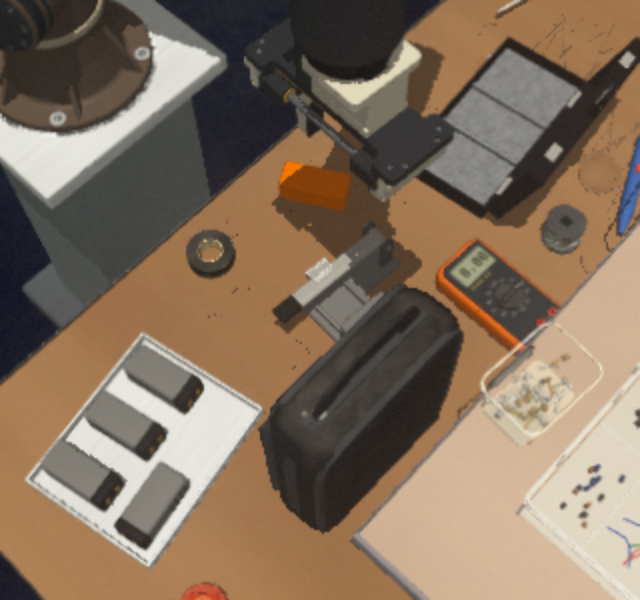

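The scene crop shows the bar down on the empty cradle, four packs in the tray, and the case empty with its lid back. I'll close the lid.

```bash
python3 -m crank '[{"xyz":[-1,0,-0.5],"delta_rot":[0,0,-10],"claw":0},{"xyz":[-2,0,-0.5],"delta_rot":[0,0,-20],"claw":0},{"xyz":[-3,0,-0.5],"delta_rot":[0,0,-30],"claw":0},{"xyz":[-4,0,-0.5],"delta_rot":[0,0,-40],"claw":0},{"xyz":[-5,-0.5,-0.5],"delta_rot":[0,0,-50],"claw":0},{"xyz":[-6,-1,-0.5],"delta_rot":[0,0,-60],"claw":0},{"xyz":[-7.5,-1.5,-0.5],"delta_rot":[0,0,-70],"claw":0},{"xyz":[-9,-2,0],"delta_rot":[0,0,-80],"claw":0},{"xyz":[-10,-2.5,0.5],"delta_rot":[0,0,-90],"claw":0},{"xyz":[-10.75,-3.08,0.8],"delta_rot":[0,0,-100],"claw":0},{"xyz":[-10.75,-3.08,0.8],"delta_rot":[0,0,-100],"claw":0},{"xyz":[-10.75,-3.08,0.8],"delta_rot":[0,0,-100],"claw":0},{"xyz":[-10.75,-3.08,0.8],"delta_rot":[0,0,-100],"claw":0},{"xyz":[-10.75,-3.08,0.8],"delta_rot":[0,0,-100],"claw":0}]' 20
python3 - <<'E'
from h import *
print(tool([.622,.3231,.1694]))
W=cam("wrist"); cv2.imwrite("pics/w10.png",W["img"][150:330,180:460]); print(proj(W,[.622,.3231,.1694])-[180,150])
E
```

```text
time_s: 51.1
tcp_pos: [0.6229, 0.3192, 0.2431]
eef_rot: [-180.0, -0.1, 5.4]
contact_force: [0.1, -0.4, 0.3]
gripper_width: 0.0876
gripper_force: 0.0
[-0.02 -0.13  3.08]
[[134.80584378 100.91556373]]
```

View pics/w10.png

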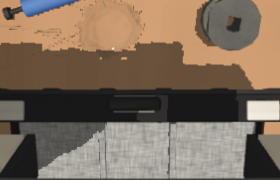

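The crop shows the tab edge-on at (136,103), and the prediction is (135,101). I descend and grip.

```bash
python3 -m crank '[{"xyz":[0,-0.13,1.2],"delta_rot":[0,0,0],"claw":0},{"xyz":[0,-0.13,2.3],"delta_rot":[0,0,0],"claw":0},{"xyz":[0,-0.13,3.08],"delta_rot":[0,0,0],"claw":0},{"xyz":[0,-0.13,3.08],"delta_rot":[0,0,0],"claw":0},{"xyz":[0,-0.13,3.08],"delta_rot":[0,0,0],"claw":1},{"xyz":[0,-0.13,3.08],"delta_rot":[0,0,0],"claw":1},{"xyz":[0,-0.13,3.08],"delta_rot":[0,0,0],"claw":1},{"xyz":[0,-0.13,3.08],"delta_rot":[0,0,0],"claw":1},{"xyz":[0,-0.13,3.08],"delta_rot":[0,0,0],"claw":1},{"xyz":[0,-0.13,3.08],"delta_rot":[0,0,0],"claw":1},{"xyz":[0,-0.13,3.08],"delta_rot":[0,0,0],"claw":1},{"xyz":[0,-0.13,3.08],"delta_rot":[0,0,0],"claw":1}]' 20
python3 - <<'E'
from h import *
R=.1545;t0=1.9+.078
for a in range(102,-1,-6):
    t=np.radians(a)+.078; print(a,np.round([-R*(np.cos(t)-np.cos(t0))/.03,-R*(np.sin(t)-np.sin(t0))/.03],2).tolist(),end=' ')
E
```

```text
time_s: 52.65
tcp_pos: [0.6226, 0.3231, 0.1497]
eef_rot: [180.0, 0.0, 5.4]
contact_force: [0.7, -3.5, 0.1]
gripper_width: 0.0296
gripper_force: 20.0
102 [-0.58, -0.21] 96 [-1.1, -0.34] 90 [-1.64, -0.41] 84 [-2.18, -0.42] 78 [-2.71, -0.38] 72 [-3.24, -0.28] 66 [-3.76, -0.12] 60 [-4.26, 0.08] 54 [-4.73, 0.34] 48 [-5.18, 0.64] 42 [-5.59, 1.0] 36 [-5.96, 1.39] 30 [-6.29, 1.81] 24 [-6.57, 2.27] 18 [-6.8, 2.76] 12 [-6.98, 3.27] 6 [-7.1, 3.79] 0 [-7.17, 4.33]
```

```bash
python3 -m crank '[{"xyz":[-0.58,0,-0.21],"delta_rot":[0,0,0],"claw":1},{"xyz":[-1.1,0,-0.34],"delta_rot":[0,0,0],"claw":1},{"xyz":[-1.64,0,-0.41],"delta_rot":[0,0,0],"claw":1},{"xyz":[-2.18,0,-0.42],"delta_rot":[0,0,0],"claw":1},{"xyz":[-2.71,0,-0.38],"delta_rot":[0,0,0],"claw":1},{"xyz":[-3.24,0,-0.28],"delta_rot":[0,0,0],"claw":1},{"xyz":[-3.76,0,-0.12],"delta_rot":[0,0,0],"claw":1},{"xyz":[-4.26,0,0.08],"delta_rot":[0,0,0],"claw":1},{"xyz":[-4.73,0,0.34],"delta_rot":[0,0,0],"claw":1},{"xyz":[-5.18,0,0.64],"delta_rot":[0,0,0],"claw":1},{"xyz":[-5.59,0,1.0],"delta_rot":[0,0,0],"claw":1},{"xyz":[-5.96,0,1.39],"delta_rot":[0,0,0],"claw":1},{"xyz":[-6.29,0,1.81],"delta_rot":[0,0,0],"claw":1},{"xyz":[-6.57,0,2.27],"delta_rot":[0,0,0],"claw":1},{"xyz":[-6.8,0,2.76],"delta_rot":[0,0,0],"claw":1},{"xyz":[-6.98,0,3.27],"delta_rot":[0,0,0],"claw":1},{"xyz":[-7.1,0,3.79],"delta_rot":[0,0,0],"claw":1},{"xyz":[-7.17,0,4.25],"delta_rot":[0,0,0],"claw":1},{"xyz":[-7.17,0,4.3],"delta_rot":[0,0,0],"claw":1},{"xyz":[-7.17,0,4.3],"delta_rot":[0,0,0],"claw":1}]'
```

```text
time_s: 55.15
tcp_pos: [0.4063, 0.3025, 0.0201]
eef_rot: [179.9, 0.2, 5.4]
contact_force: [-9.2, -0.2, 1.0]
gripper_width: 0.0292
gripper_force: 20.0
```

Lid shut (TCP back at the original grip height). Release, lift clear, check.

```bash
python3 -m crank '[{"xyz":[0,0,0],"delta_rot":[0,0,0],"claw":0},{"xyz":[0,0,0],"delta_rot":[0,0,0],"claw":0},{"xyz":[0,0,0],"delta_rot":[0,0,0],"claw":0},{"xyz":[0,0,0],"delta_rot":[0,0,0],"claw":0},{"xyz":[0,0,0],"delta_rot":[0,0,0],"claw":0},{"xyz":[0,0,-1.5],"delta_rot":[0,0,0],"claw":0},{"xyz":[0,0,-3.5],"delta_rot":[0,0,0],"claw":0},{"xyz":[0,0,-5.5],"delta_rot":[0,0,0],"claw":0},{"xyz":[0,0,-7],"delta_rot":[0,0,0],"claw":0},{"xyz":[0,0,-7],"delta_rot":[0,0,0],"claw":0},{"xyz":[0,0,-7],"delta_rot":[0,0,0],"claw":0},{"xyz":[0,0,-7],"delta_rot":[0,0,0],"claw":0}]'
python3 - <<'E'
from t import *
print(tray()[:2])
D=cam("side"); W=cam("wrist")
a=cv2.resize(D["img"][120:400,190:480],(400,386)); b=cv2.resize(W["img"][:280],(400,175)); c=cv2.resize(cv2.imread("pics/st.png")[110:410,140:460],(400,375))
o=np.zeros((561,800,3),np.uint8); o[:386,:400]=a;o[386:,:400]=b;o[:375,400:]=c; cv2.imwrite("pics/fin.png",o)
E
```

```text
time_s: 56.65
tcp_pos: [0.408, 0.3027, 0.2294]
eef_rot: [179.9, 0.1, 5.4]
contact_force: [0.5, 0.3, -0.5]
gripper_width: 0.088
gripper_force: 0.0
(array([ 0.48524315, -0.29017731,  0.018     ]), np.float64(-79.80657554229202))
```

View pics/fin.png

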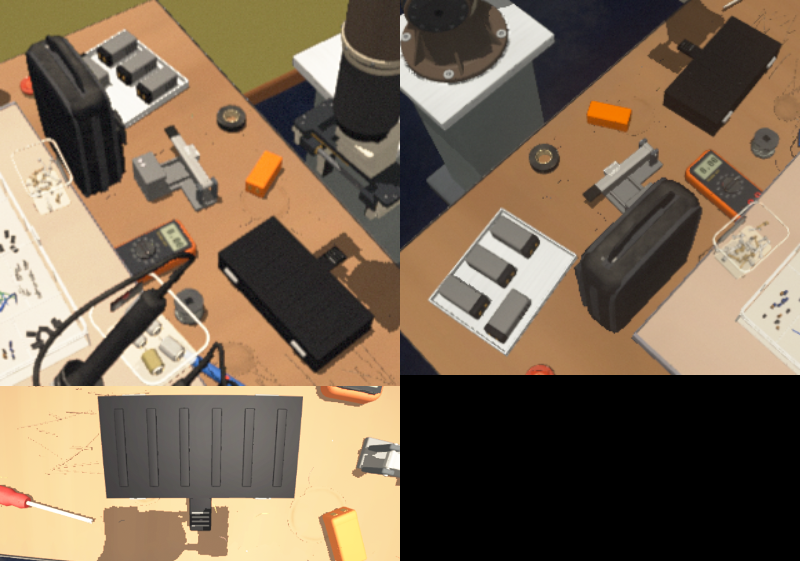

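The composite shows the lid shut (690,75), the bar down (625,175), four packs flat in the tray (500,280), bystanders undisturbed, and the robot clear of everything.

```bash
python3 -c "
from plant import job
print(job.close_job())"
```

```text
the job is handed in; nothing more can be done
None
```

The job is handed in, with no verdict returned: all four packs lie flat on the tray in one layer, the case lid is shut, the hold-down bar is down, and the final pictures show nothing else moved (about 57 s on the robot's clock).

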